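# Set out the fixings beside the two bench pads

### The job

Set out the fixings for the next repair: the orange screw box flat on the middle of the blue pad and squared up with it, the green screw box upright on the middle of the orange one and squared up with it, and the black tape roll lying flat on the middle of the yellow pad. Lay the red-capped marker just to the right of the yellow pad (right as the robot sees it), parallel to the pad's right-hand edge, level with the middle of that edge and with a gap of about 25 mm. At the start the tape roll lies on the orange box; leave the black-capped marker, the masking tape and the tape measure where they are.

Things in the scene. Friction and masses are not known exactly. Their poses are not given: they have to be found in the camera images.
- orange_box: Low orange carton of screws, 85 (x) x 60 (y) x 38 mm high, 0.3 to 0.55 kg. Origin: centre of its underside (within 2 mm), z up. Grip it across the 60 mm width (along its y). Its flat top is 38 mm above the origin; at the start the black tape roll lies on it. (Not the tall upright orange case at the back.)
- green_box: Green carton of screws, 45 (x) x 68 (y) x 50 mm high, 0.3 to 0.55 kg. Origin: centre of its underside (within 2 mm), z up. Grip it across the 45 mm width (along its x). It goes on top of the orange box. Trays on the wall overhang the worktop's back edge: lift things no higher than needed here.
- black_tape: Roll of black adhesive tape with a brown core, lying flat: a ring of 64 mm outer diameter, core hole about 30 mm, 19 mm high, 80 g. Origin: centre of its underside, z up. It can be gripped across its outer diameter. Starts on top of the orange box, so its underside is then at 38 mm.
- red_marker: White felt marker with a red cap, lying: 130 mm long (along its y), 16 mm thick, 18 g. Origin: under its middle, on the surface it lies on, z up at the start. Grip across the barrel (along its x).
- blue_pad: Blue rubber pad fixed to the worktop, 100 x 100 mm, 3 mm thick with fine ribs. Origin: centre of its underside, on the worktop; x points roughly away from the robot, y roughly to the robot's left, axes along its edges.
- yellow_pad: Yellow rubber pad fixed to the worktop, 100 x 100 mm, 3 mm thick with fine ribs. Origin: centre of its underside, on the worktop; x points roughly away from the robot, y roughly to the robot's left, axes along its edges. Its right-hand edge is at y = -50 mm; the red marker goes beside that edge, on the bare worktop.
- black_marker: White felt marker with a black cap, lying: 130 mm long (along its y), 16 mm thick. Origin: under its middle. Not part of the job: leave it.
- masking_tape: Roll of beige masking tape lying flat, 96 mm outer diameter, 24 mm high. Origin: centre of its underside. Not part of the job: leave it.
- tape_measure: Yellow and black pocket tape measure standing upright, 46 x 89 x 68 mm high. Origin: centre of its underside. Not part of the job: leave it.
Mind the look-alikes: they are no part of the job. Leave any turquoise or white look-alike of the green_box alone.

How it is judged (in metres and radians):
At the end, for the whole second after the job is handed in: Orange box flat on blue pad, black roll flat on yellow pad (15 mm); green box upright on orange box (12 mm); boxes square within 0.2 rad, any quarter turn; red marker on worktop right of yellow pad, gap 10-40 mm, level with its centre (15 mm), parallel (0.2 rad); all released, at rest (horizontal distance between orange_box and blue_pad below 0.015 m and height (world z) of each of orange_box, black_tape below 0.012 m and angle between each of orange_box, green_box, black_tape's own z axis and vertical below 0.1 rad and (angle between the x axis of orange_box and the x axis of blue_pad, either way round below 0.2 rad or angle between the x axis of orange_box and the y axis of blue_pad, either way round below 0.2 rad) and horizontal distance between green_box and orange_box below 0.012 m and z of green_box in the frame of orange_box between 0.03 and 0.048 m and (angle between the x axis of green_box and the x axis of orange_box, either way round below 0.2 rad or angle between the x axis of green_box and the y axis of orange_box, either way round below 0.2 rad) and horizontal distance between black_tape and yellow_pad below 0.015 m and x of red_marker in the frame of yellow_pad between -0.015 and 0.015 m and y of red_marker in the frame of yellow_pad between -0.098 and -0.068 m and height (world z) of red_marker below 0.018 m and angle between the y axis of red_marker and the x axis of yellow_pad, either way round below 0.2 rad and linear speed of each of orange_box, green_box, black_tape, red_marker below 0.02 m/s and angular speed of each of orange_box, green_box, black_tape, red_marker below 0.2 rad/s); the robot touches nothing.
It fails at once if the black-capped marker is displaced by more than 30 mm (distance of black_marker from where it was at the start of the episode above 0.03 m).
It fails at once if the masking tape roll is displaced by more than 30 mm (distance of masking_tape from where it was at the start of the episode above 0.03 m).
It fails at once if the tape measure is displaced by more than 30 mm (distance of tape_measure from where it was at the start of the episode above 0.03 m).
It also fails if it takes over 112 s, if anything falls off the work surface, if the arm or the gripper's body presses on something with over 40 N, if the wrist force passes 120 N, or if a joint passes its speed limit or range.

### The arm

A 6-joint arm with a two-finger parallel gripper is mounted at the origin on a cart in front of the work surface, level with it; the furniture and walls round the work are solid. World frame = base frame: x ahead of the robot, y to its left, z up, the work surface at z = 0. Lengths are in m, angles in degrees, forces in N, time in s.
With the tool pointing down it reaches from about 0.25 to 0.8 m from the base axis. Payload 8.5 kg.
Tool frame: the origin (TCP) lies on the centre line of the jaws, within the pads' length; the fingertips stand robot.tip_extent ahead of it and the grasp point (between the pads) lies 2 mm behind it (robot.tip_extent is the distance from the TCP to the fingertips, in m); z points along the fingers, y is the direction in which the jaws open and shut (so a half turn about z gives the same grasp; the last joint's range is limited). The gripper opens to 85 mm and grips with 20 to 120 N. Pads are 22 mm wide; open, the fingers measure 114 mm over their backs; the gripper's body (76 mm by 85 mm) begins 54 mm behind the grasp point. The pads swing forward as they close: fully open they stand 13 mm farther back than shut.
Start: joints at [-75.745, 13.648, -0.773, 75.585, 0, 90], TCP at [0.129, -0.509, 0.248] pointing down, gripper open.
Joint ranges: [-152.45, 152.45], [-59.26, 108.67], [-65.41, 83.53], [-104.44, 129.93], [-82.83, 76.93], [-180, 180]. Speed limits (degrees/s): [127.2, 127.2, 159.86, 180, 180, 180].

### API

Orientations are given as a 3x3 rotation matrix whose columns are the frame's x, y, z axes.
In Python, from workcell import robot gives the robot as it stands.
- The arm moves only by the tool send_rows, never from a script. Its argument "steps" is a list of rows, each an object of numbers: "tx", "ty", "tz": the shift along the tool's x, y, z in m; "ax", "ay", "az": the turn, a rotation vector about the tool's x, y, z in degrees; "hand": the finger opening in m, from 0 to 0.0854. A call has 1 to 10 rows; each row is the pose to reach, as a shift and turn from the pose commanded when the call began, along the tool's axes at that moment; what a row does not reach only later rows make up. A row lasts 1/10 s, in which the tool goes at most 50 mm and 8.59 degrees, less where a joint would pass 70% of its speed; a pose out of reach is approached as far as the arm can. A call with a gripper value outside its range is refused whole. The fingers move at their own pace and stop on an object; "force" is the grip in N (left out, the last holds). Time passes only in rows, so rows that repeat a pose let the fingers close. It gives the time, the measured TCP pose, the force and the opening at its end, in the units of the state.
- robot.observe(): the state, without advancing time (a new reading comes with each control period).
- robot.snapshot(name): name is "side" or "top"; returns a dict with "pixels" (400x640x3 uint8, red, green, blue), "range_z" (400x640 float32, m along the optical axis (not along the pixel's ray), 0 where there is no reading), "fx", "fy", "cx", "cy" (pixels), "T" (4x4, takes a point from camera to world coordinates). Camera axes: x right, y up, looking along -z (the intrinsics and any distortion apply to the point x, -y, -z); pixel columns grow to the right and rows downward; lengths in m; the calibration is good to about 2 mm. A picture is of the moment at which its call begins.
- robot.close_job(): hands the job in, once; it reports no verdict.
Trained networks look in a picture, given as the dict that the camera call returned (one of the last four; its "shot" number tells which), for a name from the list of things; names that differ only in an ending like _2 or _b are one class to them, and where a whole thing is asked for, a point or a joint stands for the part that bears it (a point fixed in the world has none). Each returns a list of dicts, best first, with "score" (0 to 1); they miss things now and then, are a little off and sometimes report something else, mostly with a low value. They report only what shows in the picture. A call takes as long as a camera call. They do not tell look-alikes from the thing itself.
- robot.trace(picture, thing): "mask" (400x640 bool, what is visible of it) and "bbox" ([centre column, centre row, width, height] as shares, 0 to 1, of the picture: columns of its width, rows of its height, round what is visible of it).
- robot.pinpoint(picture, thing): "at" ([row, column] as shares, 0 to 1, of the picture: columns of its width, rows of its height: a listed point, or the origin of a listed thing).
The state is a dict: "time": time; "qpos": joint angles; "qvel": joint speeds; "tau": joint torques, N m; "position": TCP position; "ee_rot": TCP orientation; "contact_force": force on the tool from outside, world axes, zero at the start; "torque": the same for the moment, N m; "finger_gap": opening from 0.0 (shut) to 1.0 (fully open).
Only numpy, scipy, OpenCV 4.12 (cv2) and the standard library are available. Lean on these libraries where they do the work, as an engineer would, in place of code of your own. Each camera call takes 0.05 s, during which the arm holds its last target.

## Working session

There is one attempt and no reset: what is moved stays moved. The work goes in short steps, Python scripts to look and compute and a tool call to move; the robot and the scene stay as the last step left them, time stands still between calls to the robot, and variables do not carry over. Pictures are saved under pics/ and viewed, and the job is handed in when it is done.

Besides the shell and the picture viewer there is one more tool, called by a JSON object that holds its "fn" and its "kwargs", one argument or row to a line. send_rows: Moves the arm, as the interface text tells. Its arguments: {"type":"object","properties":{"steps":{"type":"array"},"force":{"type":"number"}},"required":["steps"]}

```bash
ls; mkdir -p pics; python3 - <<'E'
from workcell import robot
import cv2
print(robot.observe()); print(robot.tip_extent)
for n in("top","side"):
    s=robot.snapshot(n)
    cv2.imwrite(f"pics/{n}0.png",s["pixels"][:,:,::-1])
    print(n,s["T"].round(3).tolist(),s["fx"],s["fy"],s["cx"],s["cy"],s.keys())
E
```

```text
pics
{'time': 0.0, 'qpos': array([-7.57474241e+01,  1.36810222e+01, -8.14839592e-01,  7.55807476e+01,
        4.57539774e-04,  8.99996035e+01]), 'qvel': array([ 0.07540347, -0.09099093, -0.02690522, -0.07246706, -0.01094633,
       -0.02622331]), 'tau': array([ 3.09916504e-03, -5.38777256e+01,  3.46436369e+01,  1.82641443e-02,
        3.14863399e-06,  2.46824317e-05]), 'position': array([ 0.12917032, -0.50850413,  0.24769126]), 'ee_rot': array([[ 9.69218141e-01,  2.46203354e-01, -3.21446407e-04],
       [ 2.46203563e-01, -9.69217272e-01,  1.29789552e-03],
       [ 7.99482034e-06, -1.33708513e-03, -9.99999106e-01]]), 'contact_force': array([0.21924917, 0.64025632, 0.61921386]), 'torque': array([-0.02712538,  0.00473303, -0.00853142]), 'finger_gap': 0.997591715197267}
0.017
top [[-0.049, 0.978, -0.203, 0.309], [-0.999, -0.048, 0.012, 0.008], [0.002, 0.203, 0.979, 1.107], [0.0, 0.0, 0.0, 1.0]] 402.97043543547045 402.97043543547045 322.83812667811844 199.1269525442042 dict_keys(['pixels', 'range_z', 'fx', 'fy', 'cx', 'cy', 'T', 'shot'])
side [[-0.572, 0.465, -0.676, -0.407], [-0.82, -0.33, 0.468, 0.654], [-0.005, 0.822, 0.57, 0.828], [0.0, 0.0, 0.0, 1.0]] 416.30086393946056 416.30086393946056 318.6775166682631 199.88253679779604 dict_keys(['pixels', 'range_z', 'fx', 'fy', 'cx', 'cy', 'T', 'shot'])
```

View pics/top0.png

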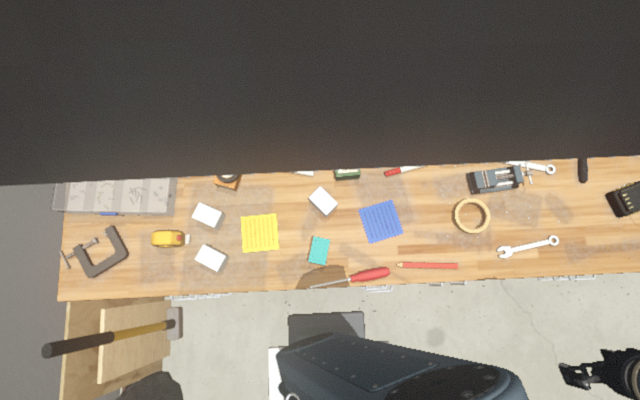

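View pics/side0.png

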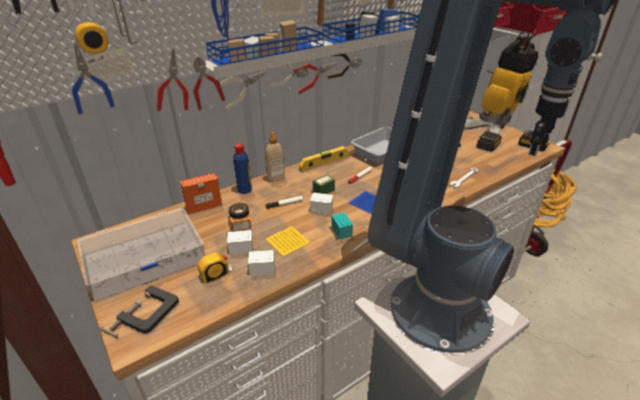

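```bash
cat > h.py <<'E'
from workcell import robot
import cv2, numpy as np
def snap(n): return robot.snapshot(n)
def cloud(s):
    z=s["range_z"].astype(float); v,u=np.mgrid[0:400,0:640]
    P=np.stack([(u-s["cx"])/s["fx"]*z,-(v-s["cy"])/s["fy"]*z,-z],-1)
    T=s["T"]; W=P@T[:3,:3].T+T[:3,3]; W[z<=0]=np.nan
    return W
def ray(s,u,v,h):
    T=s["T"]; d=T[:3,:3]@np.array([(u-s["cx"])/s["fx"],-(v-s["cy"])/s["fy"],-1]); o=T[:3,3]
    return o+d*(h-o[2])/d[2]
def proj(s,p):
    T=s["T"]; c=T[:3,:3].T@(np.asarray(p,float)-T[:3,3])
    return (s["cx"]+s["fx"]*c[0]/-c[2], s["cy"]-s["fy"]*c[1]/-c[2])
def crop(s,x0,y0,x1,y1,k,f):
    im=s["pixels"][y0:y1,x0:x1,::-1]
    cv2.imwrite("pics/"+f,cv2.resize(im,None,fx=k,fy=k,interpolation=cv2.INTER_CUBIC))
E
python3 - <<'E'
from h import *
for n in("top","side"):
    s=snap(n); W=cloud(s)
    if n=="top": crop(s,140,150,500,300,2.2,"topc.png")
    else: crop(s,170,130,470,290,2.6,"sidec.png")
    for t in "orange_box green_box black_tape red_marker blue_pad yellow_pad black_marker masking_tape tape_measure".split():
        for m in robot.trace(s,t)[:2]:
            p=W[m["mask"]]; p=p[~np.isnan(p[:,0])]
            if len(p): print(n,t,round(m["score"],2),m["mask"].sum(),(np.array(m["bbox"])*[640,400,640,400]).round(),np.median(p,0).round(3),np.percentile(p[:,2],95).round(3))
        for m in robot.pinpoint(s,t)[:2]:
            r,c=m["at"]; print("   pt",t,round(m["score"],2),round(c*640,1),round(r*400,1),ray(s,c*640,r*400,0.038 if t=="black_tape" else 0).round(3))
E
```

```text
top orange_box 0.65 187 [227. 181.  27.  15.] [0.586 0.252 0.034] 0.039
   pt orange_box 0.67 232.8 173.6 [0.624 0.247 0.   ]
top green_box 0.88 508 [322. 203.  28.  32.] [ 0.52  -0.002  0.049] 0.052
top green_box 0.78 486 [208. 216.  32.  27.] [0.498 0.302 0.049] 0.052
   pt green_box 0.82 313.0 253.5 [0.388 0.029 0.   ]
   pt green_box 0.62 215.7 257.6 [0.39  0.294 0.   ]
top black_tape 0.59 166 [399. 173.  28.   5.] [ 0.607 -0.22   0.013] 0.018
top black_tape 0.28 427 [472. 216.  31.  28.] [ 0.472 -0.417  0.022] 0.025
   pt black_tape 0.54 231.4 169.3 [0.626 0.242 0.038]
top red_marker 0.46 150 [399. 173.  30.  11.] [ 0.607 -0.219  0.013] 0.018
top red_marker 0.4 63 [305. 173.  13.   2.] [0.612 0.038 0.012] 0.016
   pt red_marker 0.76 403.6 169.8 [ 0.612 -0.239  0.   ]
   pt red_marker 0.56 380.0 219.5 [ 0.473 -0.161  0.   ]
top blue_pad 0.92 1231 [380. 220.  40.  40.] [ 0.467 -0.16   0.002] 0.005
   pt blue_pad 0.57 380.5 222.9 [ 0.463 -0.162  0.   ]
top yellow_pad 0.91 1355 [261. 233.  44.  37.] [0.45  0.175 0.002] 0.005
top yellow_pad 0.2 245 [349. 176.  28.  17.] [ 0.592 -0.07
[... 1126 characters left out ...]
   pt red_marker 0.46 360.4 175.9 [ 0.616 -0.248  0.   ]
   pt red_marker 0.31 287.4 239.9 [ 0.455  0.175 -0.   ]
side blue_pad 0.78 362 [361. 202.  25.  28.] [ 0.48  -0.145  0.003] 0.007
   pt blue_pad 0.9 366.5 203.2 [ 0.464 -0.15   0.   ]
side yellow_pad 0.91 717 [288. 241.  43.  30.] [0.452 0.18  0.004] 0.007
side yellow_pad 0.49 263 [237. 213.  23.  15.] [0.609 0.256 0.055] 0.06
   pt yellow_pad 0.57 290.3 242.6 [0.439 0.175 0.   ]
side black_marker 0.43 158 [285. 201.  37.   6.] [0.623 0.09  0.013] 0.019
   pt black_marker 0.46 282.3 205.7 [0.62  0.095 0.   ]
side tape_measure 0.8 680 [213. 267.  29.  31.] [0.427 0.422 0.048] 0.068
   pt tape_measure 0.8 218.3 271.8 [0.449 0.405 0.   ]
```

View pics/topc.png

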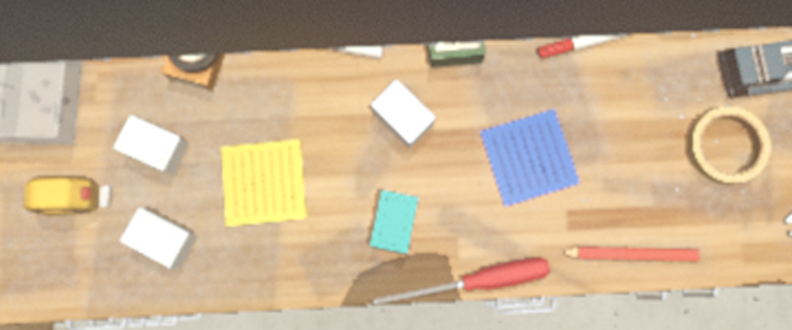

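View pics/sidec.png

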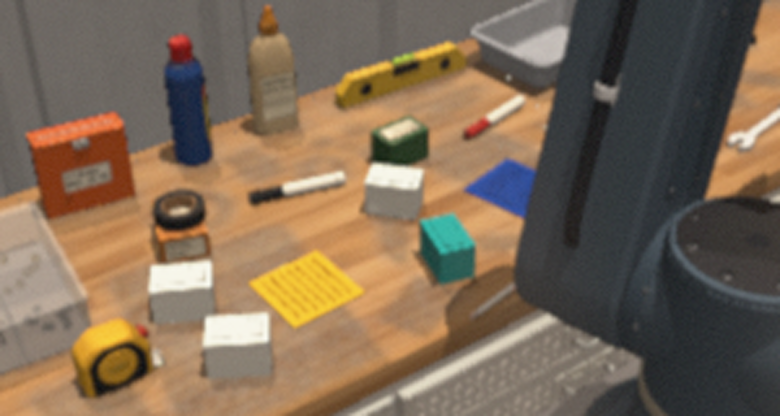

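```bash
python3 - <<'E'
from h import *
A=[];C=[]
for n in("top","side"):
    s=snap(n); W=cloud(s); 
    if n=="top":
        print("overhang", [(c,[ (r,*W[r,c].round(3)) for r in (20,60,100,140,160)]) for c in (60,230,350,450)])
    A.append(W.reshape(-1,3)); C.append(s["pixels"].reshape(-1,3))
P=np.vstack(A);C=np.vstack(C);np.savez("c0.npz",P=P,C=C)
# everything above 0.1 within x .35..0.9, |y|<.6
k=(P[:,2]>.12)&(P[:,0]>.3)&(P[:,0]<1.0)&(abs(P[:,1])<.6)
Q=P[k]
for y in np.arange(-.6,.6,.1):
  for z in np.arange(.1,1.2,.1):
    q=Q[(Q[:,1]>=y)&(Q[:,1]<y+.1)&(Q[:,2]>=z)&(Q[:,2]<z+.1)]
    if len(q)>3: print(round(y,2),round(z,2),len(q),q[:,0].min().round(3),q[:,2].min().round(3),q[:,0].max().round(3))
# orthographic raster from both clouds z<0.1
S=1250; x0,y0=.3,.5
im=np.zeros((500,950,3),np.uint8); 
k=(P[:,2]<.1)&(P[:,2]>-.02)
u=((.5-P[k,1])*800).astype(int); v=((.8-P[k,0])*1000).astype(int)
E
```

```text
overhang [(60, [(20, np.float64(nan), np.float64(nan), np.float64(nan)), (60, np.float64(nan), np.float64(nan), np.float64(nan)), (100, np.float64(nan), np.float64(nan), np.float64(nan)), (140, np.float64(nan), np.float64(nan), np.float64(nan)), (160, np.float64(nan), np.float64(nan), np.float64(nan))]), (230, [(20, np.float64(nan), np.float64(nan), np.float64(nan)), (60, np.float64(nan), np.float64(nan), np.float64(nan)), (100, np.float64(nan), np.float64(nan), np.float64(nan)), (140, np.float64(nan), np.float64(nan), np.float64(nan)), (160, np.float64(nan), np.float64(nan), np.float64(nan))]), (350, [(20, np.float64(nan), np.float64(nan), np.float64(nan)), (60, np.float64(nan), np.float64(nan), np.float64(nan)), (100, np.float64(nan), np.float64(nan), np.float64(nan)), (140, np.float64(nan), np.float64(nan), np.float64(nan)), (160, np.float64(nan), np.float64(nan), np.float64(nan))]), (450, [(20, np.float64(nan), np.float64(nan), np.float64(nan)), (60, np.float64(nan), np.float64(nan), np.float64(nan)), (100, np.float64(nan), np.float64(nan), np.float64(nan)), (140, np.float64(nan)
[... 1329 characters left out ...]
8 0.786 0.6 0.838
0.2 0.1 601 0.866 0.12 0.883
0.2 0.2 837 0.865 0.2 0.885
0.2 0.3 798 0.784 0.3 0.884
0.2 0.4 1282 0.71 0.4 0.881
0.2 0.5 1331 0.72 0.5 0.84
0.2 0.6 470 0.822 0.6 0.84
0.3 0.1 673 0.847 0.12 0.885
0.3 0.2 928 0.848 0.2 0.884
0.3 0.3 1068 0.783 0.3 0.885
0.3 0.4 1232 0.777 0.4 0.882
0.3 0.5 1472 0.786 0.5 0.844
0.3 0.6 689 0.813 0.6 0.84
0.4 0.1 733 0.866 0.12 0.886
0.4 0.2 1029 0.866 0.2 0.887
0.4 0.3 1117 0.864 0.3 0.885
0.4 0.4 1193 0.785 0.4 0.884
0.4 0.5 1581 0.79 0.5 0.84
0.4 0.6 997 0.796 0.6 0.837
0.5 0.1 815 0.864 0.12 0.885
0.5 0.2 1139 0.866 0.2 0.884
0.5 0.3 1266 0.789 0.3 0.883
0.5 0.4 1473 0.783 0.4 0.883
0.5 0.5 1952 0.777 0.5 0.841
0.5 0.6 1355 0.794 0.6 0.841
```

```bash
cat >> h.py <<'E'
from scipy.optimize import least_squares
def top_pts(W,box,zlo,zhi):
    k=(W[...,0]>box[0])&(W[...,0]<box[1])&(W[...,1]>box[2])&(W[...,1]<box[3])&(W[...,2]>zlo)&(W[...,2]<zhi)
    return k
def rectfit(p):
    (c,wh,a)=cv2.minAreaRect(p[:,:2].astype(np.float32)*1000)
    return np.array(c).round(1),np.array(wh).round(1),round(a,1)
E
python3 - <<'E'
from h import *
for n in("top","side"):
    s=snap(n); W=cloud(s); rgb=s["pixels"].astype(int)
    hsv=cv2.cvtColor(s["pixels"],cv2.COLOR_RGB2HSV).astype(int)
    H,S,V=hsv[...,0],hsv[...,1],hsv[...,2]
    tb=dict(blue=((.38,.56,-.26,-.06),-.01,.012,(H>100)&(H<125)&(S>120)),
      yellow=((.36,.54,.08,.27),-.01,.012,(H>20)&(H<35)&(S>150)))
    for t,(b,lo,hi,ck) in tb.items():
        k=top_pts(W,b,lo,hi)&ck
        k=cv2.morphologyEx(k.astype(np.uint8),cv2.MORPH_OPEN,np.ones((2,2)))>0
        # reproject pixel centres at pad top height .003
        v,u=np.nonzero(k); p=np.array([ray(s,a,c,.003) for a,c in zip(u,v)])
        print(n,t,len(p),rectfit(p),p.mean(0).round(4))
    for t,b,lo,hi in (("tape",(.54,.69,.18,.33),.05,.065),("green",(.54,.69,-.15,0),.044,.06),("orange",(.54,.69,.17,.34),.033,.043),("marker",(.56,.7,-.36,-.13),.008,.025),("bm",(.56,.7,-.02,.18),.008,.025)):
        k=top_pts(W,b,lo,hi); p=W[k]
        if len(p)>5: print(n,t,len(p),rectfit(p),p.mean(0).round(4), np.percentile(p,[1,99],axis=0).round(3).tolist())
        cc=cv2.cvtColor(s["pixels"],cv2.COLOR_RGB2BGR)
E
```

```text
Traceback (most recent call last):
  File "h.py", line 23, in rectfit
    (c,wh,a)=cv2.minAreaRect(p[:,:2].astype(np.float32)*1000)
                             ~^^^^^^
IndexError: too many indices for array: array is 1-dimensional, but 2 were indexed
```

```bash
cat > m.py <<'E'
from h import *
for n in("top","side"):
    s=snap(n); W=cloud(s)
    hsv=cv2.cvtColor(s["pixels"],cv2.COLOR_RGB2HSV).astype(int)
    H,S,V=hsv[...,0],hsv[...,1],hsv[...,2]
    if n=="top": print(hsv[220,375:385].tolist(),W[220,380],hsv[233,258:264].tolist())
    tb=dict(blue=((.38,.56,-.26,-.06),-.01,.012,(H>100)&(H<130)&(S>100)),
      yellow=((.36,.54,.08,.27),-.01,.012,(H>20)&(H<35)&(S>140)))
    for t,(b,lo,hi,ck) in tb.items():
        k=top_pts(W,b,lo,hi)&ck
        v,u=np.nonzero(k); 
        if len(v)<10: print(n,t,len(v)); continue
        p=np.array([ray(s,a,c,.003) for a,c in zip(u,v)])
        print(n,t,len(p),rectfit(p),p.mean(0).round(4))
    for t,b,lo,hi in (("tape",(.54,.69,.18,.33),.05,.065),("green",(.54,.69,-.15,0),.044,.06),("orange",(.54,.69,.17,.34),.033,.043),("marker",(.56,.7,-.36,-.13),.008,.025),("bm",(.56,.7,-.02,.18),.008,.025)):
        k=top_pts(W,b,lo,hi); p=W[k]
        if len(p)>5: print(n,t,len(p),rectfit(p),p.mean(0).round(4), np.percentile(p,[1,99],axis=0).round(3).tolist())
E
python3 m.py
```

```text
[[112, 93, 216], [111, 95, 219], [110, 99, 233], [110, 99, 237], [110, 100, 230], [112, 92, 219], [110, 98, 228], [110, 100, 237], [110, 102, 235], [112, 94, 216]] [ 0.47022264 -0.15986093  0.00623887] [[28, 123, 255], [25, 129, 255], [27, 127, 255], [29, 119, 255], [29, 124, 255], [26, 127, 255]]
top blue 302 (array([ 469. , -161.1]), array([92.7, 93.2]), 13.3) [ 0.4942 -0.1647  0.003 ]
top yellow 0
top tape 108 (array([595.5, 252.2]), array([19.1, 55.9]), 0.6) [0.5959 0.2513 0.0552] [[0.586, 0.226, 0.05], [0.605, 0.278, 0.06]]
top green 190 (array([583.5, -47.9]), array([ 43.3, 122.9]), 28.8) [ 0.59   -0.0635  0.0488] [[0.542, -0.107, 0.044], [0.606, -0.001, 0.054]]
top orange 121 (array([595.3, 260.8]), array([61.1, 31.3]), 71.1) [0.5893 0.2612 0.0374] [[0.573, 0.229, 0.034], [0.608, 0.293, 0.043]]
top marker 156 (array([ 610.8, -231.5]), array([ 16. , 103.2]), 12.5) [ 0.6071 -0.2221  0.0133] [[0.594, -0.279, 0.008], [0.616, -0.182, 0.02]]
top bm 56 (array([611.1,  44.5]), array([50.7, 10.6]), 84.1) [0.6117 0.039  0.0131] [[0.604, 0.019, 0.009], [0.617, 0.068, 0.018]]
side blue 31
[... 165 characters left out ...]
03 ]
side tape 184 (array([616.3, 255.8]), array([63.2, 64.9]), 52.6) [0.6154 0.2561 0.0566] [[0.586, 0.225, 0.051], [0.651, 0.286, 0.061]]
side green 172 (array([600.5, -48.7]), array([ 68.6, 137.7]), 28.8) [ 0.6064 -0.066   0.0504] [[0.544, -0.106, 0.045], [0.636, -0.004, 0.055]]
side orange 120 (array([618. , 256.9]), array([58.9, 86.1]), 71.9) [0.5993 0.264  0.039 ] [[0.574, 0.236, 0.034], [0.661, 0.293, 0.043]]
side marker 132 (array([ 626.3, -274.9]), array([ 54.8, 201. ]), 28.7) [ 0.6269 -0.2702  0.0148] [[0.595, -0.358, 0.009], [0.696, -0.179, 0.024]]
side bm 147 (array([624.5,  85.1]), array([130.8,  20.3]), 73.5) [0.6232 0.0858 0.0141] [[0.605, 0.023, 0.008], [0.643, 0.147, 0.021]]
```

```bash
sed -i 's/S>100/S>70/; s/S>140/(S>(95 if n=="top" else 140))/; s/(.54,.69,-.15,0),.044/(.57,.69,-.15,-.02),.044/; s/(.56,.7,-.36,-.13),.008/(.56,.68,-.33,-.13),.007/' m.py; sed -i '/hsv\[220/d' m.py; python3 m.py
```

```text
top blue 1205 (array([ 468.3, -161.5]), array([97. , 96.7]), 14.2) [ 0.4678 -0.1612  0.003 ]
top yellow 1357 (array([452.6, 173.6]), array([102.3, 101.8]), 3.1) [0.4518 0.1735 0.003 ]
top tape 104 (array([594.7, 251.2]), array([18.6, 54.8]), 1.9) [0.5957 0.251  0.0557] [[0.586, 0.224, 0.051], [0.604, 0.277, 0.06]]
top green 160 (array([598. , -74.6]), array([18.5, 67.3]), 2.2) [ 0.5975 -0.0733  0.0486] [[0.589, -0.107, 0.044], [0.606, -0.041, 0.053]]
top orange 126 (array([596.4, 260.1]), array([64.8, 36.4]), 75.1) [0.5891 0.2606 0.0373] [[0.573, 0.227, 0.033], [0.608, 0.293, 0.042]]
top marker 160 (array([ 611.9, -236.9]), array([ 16.5, 114.6]), 12.3) [ 0.6069 -0.2225  0.0131] [[0.594, -0.283, 0.007], [0.616, -0.182, 0.019]]
top bm 58 (array([612.4,  44.4]), array([50.6, 10.8]), 80.9) [0.6117 0.0397 0.0129] [[0.604, 0.019, 0.008], [0.617, 0.068, 0.017]]
side blue 325 (array([ 469.8, -156.8]), array([91.2, 98.5]), 15.8) [ 0.475  -0.1477  0.003 ]
side yellow 658 (array([452.5, 177.7]), array([98.4, 99.5]), 2.7) [0.4497 0.1778 0.003 ]
side tape 186 (array([616.8, 255. ]), array([64.2, 61.9]), 1.8) [0.6146 0.2563 0.0565] [[0.586, 0.224, 0.05], [0.648, 0.286, 0.061]]
side green 161 (array([611.4, -71.2]), array([49. , 69.2]), 2.6) [ 0.6093 -0.0693  0.0504] [[0.588, -0.105, 0.045], [0.635, -0.037, 0.055]]
side orange 118 (array([617.8, 256.4]), array([59.8, 82.8]), 70.6) [0.5975 0.2636 0.0388] [[0.574, 0.234, 0.034], [0.656, 0.294, 0.043]]
side marker 106 (array([ 613.2, -243. ]), array([ 16.2, 134.9]), 13.5) [ 0.6106 -0.2391  0.0138] [[0.593, -0.307, 0.007], [0.63, -0.178, 0.019]]
side bm 149 (array([624.9,  92.6]), array([145. ,  25.1]), 79.8) [0.6234 0.0874 0.0143] [[0.603, 0.023, 0.008], [0.645, 0.149, 0.021]]
```

```bash
cat > go.py <<'E'
import sys,numpy as np
from workcell import robot
from scipy.spatial.transform import Rotation as Ro
def goto(x,y,z,ang,st=None):
    st=st or robot.observe(); R=st["ee_rot"]; p=st["position"]
    a=np.radians(ang); yv=np.array([np.cos(a),np.sin(a),0]); zv=np.array([0,0,-1.]); xv=np.cross(yv,zv)
    Rt=np.stack([xv,yv,zv],1)
    d=R.T@(np.array([x,y,z])-p); r=np.degrees(Ro.from_matrix(R.T@Rt).as_rotvec())
    return d.round(4).tolist(), r.round(2).tolist()
if __name__=="__main__":
    st=robot.observe(); R=st["ee_rot"]
    print("t",round(st["time"],2),"pos",st["position"].round(4),"ang",round(np.degrees(np.arctan2(R[1,1],R[0,1])),2),"tilt",R[:,2].round(4),"gap",round(st["finger_gap"],3),"F",st["contact_force"].round(1),"q",st["qpos"].round(1))
    A=list(map(float,sys.argv[1:]))
    for i in range(0,len(A),4): print(A[i:i+4],goto(*A[i:i+4],st=st))
E
python3 go.py .42 -.1 .24 4 .617 .256 .13 72
```

```text
t 2.35 pos [ 0.1293 -0.5088  0.2483] ang -75.74 tilt [-0.e+00  1.e-04 -1.e+00] gap 1.001 F [0.3 0.8 0.8] q [-75.7  13.6  -0.8  75.6  -0.   90. ]
[0.42, -0.1, 0.24, 4.0] ([0.3825, -0.3246, 0.0083], [-0.01, -0.0, -79.74])
[0.617, 0.256, 0.13, 72.0] ([0.6611, -0.6211, 0.1183], [-0.0, -0.01, -147.74])
```

{"fn": "send_rows", "kwargs": {
  "steps": [
    {"tx": 0.383, "ty": -0.325, "tz": 0.008, "az": -79.7, "hand": 0.085},
    {"tx": 0.383, "ty": -0.325, "tz": 0.008, "az": -79.7},
    {"tx": 0.383, "ty": -0.325, "tz": 0.008, "az": -79.7},
    {"tx": 0.383, "ty": -0.325, "tz": 0.008, "az": -79.7},
    {"tx": 0.383, "ty": -0.325, "tz": 0.008, "az": -79.7},
    {"tx": 0.383, "ty": -0.325, "tz": 0.008, "az": -79.7},
    {"tx": 0.383, "ty": -0.325, "tz": 0.008, "az": -79.7},
    {"tx": 0.383, "ty": -0.325, "tz": 0.008, "az": -79.7},
    {"tx": 0.383, "ty": -0.325, "tz": 0.008, "az": -79.7},
    {"tx": 0.383, "ty": -0.325, "tz": 0.008, "az": -79.7}
  ],
  "force": 30
}}

```text
validation failed for argument at $.st...
```

```bash
python3 go.py .617 .256 .13 72
```

```text
t 2.35 pos [ 0.1293 -0.5088  0.2483] ang -75.74 tilt [-0.e+00  1.e-04 -1.e+00] gap 1.001 F [0.3 0.8 0.8] q [-75.7  13.6  -0.8  75.6  -0.   90. ]
[0.617, 0.256, 0.13, 72.0] ([0.6611, -0.6211, 0.1183], [-0.0, -0.01, -147.74])
```

{"fn": "send_rows", "kwargs": {
  "steps": [
    {"tx": 0.03, "ty": -0.025, "tz": 0.0, "ax": 0, "ay": 0, "az": -8, "hand": 0.085}
  ],
  "force": 30
}}

```text
time: 2.45
position: [0.1513, -0.4794, 0.2478]
ee_rot: [[0.926, 0.377, -0.0], [0.377, -0.926, -0.001], [-0.001, 0.001, -1.0]]
contact_force: [0.6, 0.0, 0.7]
finger_gap: 0.994
```

```bash
python3 go.py .42 -.1 .24 4
```

```text
t 2.45 pos [ 0.1513 -0.4794  0.2478] ang -67.87 tilt [-4.0e-04 -1.1e-03 -1.0e+00] gap 0.994 F [0.6 0.  0.7] q [-72.5  11.4  -3.8  74.7  -0.   85.4]
[0.42, -0.1, 0.24, 4.0] ([0.3919, -0.2502, 0.0072], [0.01, 0.07, -71.87])
```

{"fn": "send_rows", "kwargs": {
  "steps": [
    {"tx": 0.392, "ty": -0.25, "tz": 0.007, "ax": 0, "ay": 0, "az": -72, "hand": 0.085},
    {"tx": 0.392, "ty": -0.25, "tz": 0.007, "ax": 0, "ay": 0, "az": -72, "hand": 0.085},
    {"tx": 0.392, "ty": -0.25, "tz": 0.007, "ax": 0, "ay": 0, "az": -72, "hand": 0.085},
    {"tx": 0.392, "ty": -0.25, "tz": 0.007, "ax": 0, "ay": 0, "az": -72, "hand": 0.085},
    {"tx": 0.392, "ty": -0.25, "tz": 0.007, "ax": 0, "ay": 0, "az": -72, "hand": 0.085},
    {"tx": 0.392, "ty": -0.25, "tz": 0.007, "ax": 0, "ay": 0, "az": -72, "hand": 0.085},
    {"tx": 0.392, "ty": -0.25, "tz": 0.007, "ax": 0, "ay": 0, "az": -72, "hand": 0.085},
    {"tx": 0.392, "ty": -0.25, "tz": 0.007, "ax": 0, "ay": 0, "az": -72, "hand": 0.085},
    {"tx": 0.392, "ty": -0.25, "tz": 0.007, "ax": 0, "ay": 0, "az": -72, "hand": 0.085}
  ]
}}

```text
time: 3.35
position: [0.4125, -0.1076, 0.2418]
ee_rot: [[-0.08, 0.997, 0.001], [0.997, 0.08, -0.0], [-0.0, 0.001, -1.0]]
contact_force: [1.5, -1.3, 0.3]
finger_gap: 0.995
```

```bash
python3 go.py .617 .256 .13 72
```

```text
t 3.35 pos [ 0.4125 -0.1076  0.2418] ang 4.58 tilt [ 9.e-04 -3.e-04 -1.e+00] gap 0.995 F [ 1.5 -1.3  0.3] q [-14.6   4.1 -13.5  72.4  -0.   70.8]
[0.617, 0.256, 0.13, 72.0] ([0.3462, 0.2328, 0.1119], [0.03, 0.05, -67.42])
```

{"fn": "send_rows", "kwargs": {
  "steps": [
    {"tx": 0.346, "ty": 0.233, "tz": 0.05, "ax": 0, "ay": 0, "az": -67.5, "hand": 0.085},
    {"tx": 0.346, "ty": 0.233, "tz": 0.05, "ax": 0, "ay": 0, "az": -67.5, "hand": 0.085},
    {"tx": 0.346, "ty": 0.233, "tz": 0.05, "ax": 0, "ay": 0, "az": -67.5, "hand": 0.085},
    {"tx": 0.346, "ty": 0.233, "tz": 0.05, "ax": 0, "ay": 0, "az": -67.5, "hand": 0.085},
    {"tx": 0.346, "ty": 0.233, "tz": 0.05, "ax": 0, "ay": 0, "az": -67.5, "hand": 0.085},
    {"tx": 0.346, "ty": 0.233, "tz": 0.05, "ax": 0, "ay": 0, "az": -67.5, "hand": 0.085},
    {"tx": 0.346, "ty": 0.233, "tz": 0.05, "ax": 0, "ay": 0, "az": -67.5, "hand": 0.085},
    {"tx": 0.346, "ty": 0.233, "tz": 0.112, "ax": 0, "ay": 0, "az": -67.5, "hand": 0.085},
    {"tx": 0.346, "ty": 0.233, "tz": 0.112, "ax": 0, "ay": 0, "az": -67.5, "hand": 0.085},
    {"tx": 0.346, "ty": 0.233, "tz": 0.112, "ax": 0, "ay": 0, "az": -67.5, "hand": 0.085}
  ]
}}

```text
time: 4.35
position: [0.6173, 0.2555, 0.1231]
ee_rot: [[-0.951, 0.31, -0.007], [0.31, 0.951, -0.002], [0.006, -0.004, -1.0]]
contact_force: [-0.2, -0.1, -0.0]
finger_gap: 0.995
```

```bash
python3 go.py .617 .256 .052 72; python3 - <<'E'
from h import *
s=snap("side"); crop(s,170,100,330,260,4,"s1.png")
W=cloud(s); R=robot.observe(); print(proj(s,R["position"]))
E
python3 go.py .617 .256 .052 72
```

```text
t 4.35 pos [0.6173 0.2555 0.1231] ang 71.94 tilt [-0.0068 -0.002  -1.    ] gap 0.995 F [-0.2 -0.1 -0. ] q [22.5 31.3  8.1 67.3  0.  40.5]
[0.617, 0.256, 0.052, 72.0] ([0.0, 0.0007, 0.0711], [-0.23, -0.34, -0.06])
(np.float64(235.94918102789038), np.float64(190.12644316873383))
t 4.4 pos [0.6172 0.254  0.1258] ang 71.88 tilt [-0.0052 -0.002  -1.    ] gap 1.0 F [-0.8 -0.4 -0.1] q [22.4 31.   8.1 67.4  0.  40.5]
[0.617, 0.256, 0.052, 72.0] ([0.0005, 0.0021, 0.0738], [-0.2, -0.25, -0.12])
```

View pics/s1.png

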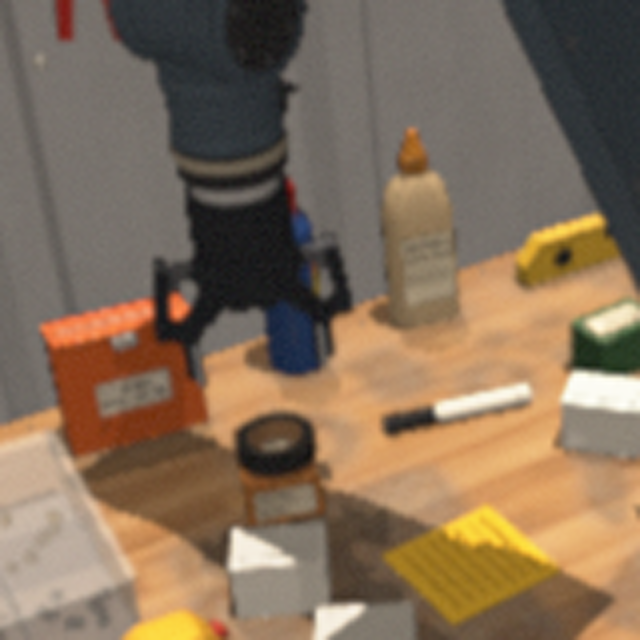

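{"fn": "send_rows", "kwargs": {
  "steps": [
    {"tx": 0, "ty": 0.002, "tz": 0.03, "ax": -0.2, "ay": -0.2, "az": 0, "hand": 0.085},
    {"tx": 0, "ty": 0.002, "tz": 0.05, "ax": -0.2, "ay": -0.2, "az": 0, "hand": 0.085},
    {"tx": 0, "ty": 0.002, "tz": 0.062, "ax": -0.2, "ay": -0.2, "az": 0, "hand": 0.085},
    {"tx": 0, "ty": 0.002, "tz": 0.072, "ax": -0.2, "ay": -0.2, "az": 0, "hand": 0.085},
    {"tx": 0, "ty": 0.002, "tz": 0.072, "ax": -0.2, "ay": -0.2, "az": 0, "hand": 0.085},
    {"tx": 0, "ty": 0.002, "tz": 0.072, "ax": -0.2, "ay": -0.2, "az": 0, "hand": 0.085}
  ]
}}

```text
time: 5.0
position: [0.6194, 0.2546, 0.0586]
ee_rot: [[-0.95, 0.313, 0.005], [0.313, 0.95, 0.003], [-0.004, 0.004, -1.0]]
contact_force: [0.3, 0.3, 0.7]
finger_gap: 0.997
```

```bash
python3 go.py .617 .256 .052 72;python3 - <<'E'
from h import *
s=snap("side"); crop(s,170,100,330,260,4,"s2.png")
E
```

```text
t 5.0 pos [0.6194 0.2546 0.0586] ang 71.74 tilt [ 0.0055  0.0027 -1.    ] gap 0.997 F [0.3 0.3 0.7] q [22.3 33.5  2.1 58.2  0.  40.6]
[0.617, 0.256, 0.052, 72.0] ([0.0028, 0.0006, 0.0066], [0.25, 0.25, -0.27])
```

View pics/s2.png

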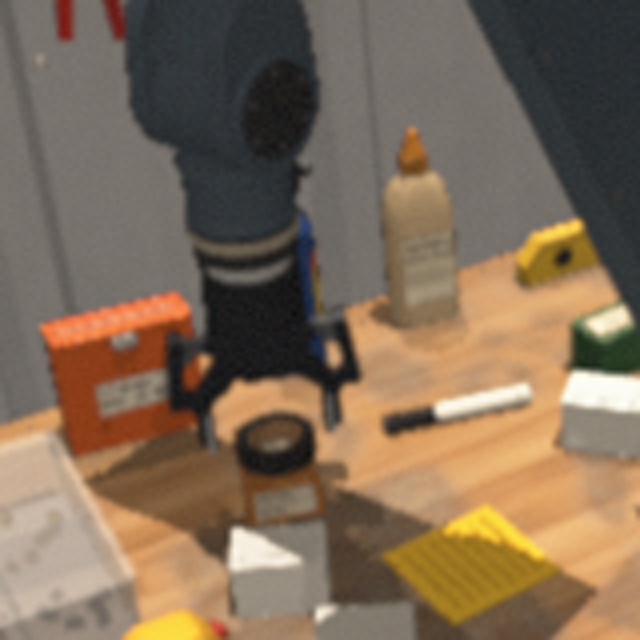

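{"fn": "send_rows", "kwargs": {
  "steps": [
    {"tx": 0.0025, "ty": 0.0005, "tz": 0.008, "ax": 0.2, "ay": 0.2, "az": 0, "hand": 0.085},
    {"tx": 0.0025, "ty": 0.0005, "tz": 0.008, "ax": 0.2, "ay": 0.2, "az": 0, "hand": 0.085},
    {"tx": 0.0025, "ty": 0.0005, "tz": 0.008, "ax": 0.2, "ay": 0.2, "az": 0, "hand": 0.05},
    {"tx": 0.0025, "ty": 0.0005, "tz": 0.008, "ax": 0.2, "ay": 0.2, "az": 0, "hand": 0.05},
    {"tx": 0.0025, "ty": 0.0005, "tz": 0.008, "ax": 0.2, "ay": 0.2, "az": 0, "hand": 0.05},
    {"tx": 0.0025, "ty": 0.0005, "tz": 0.008, "ax": 0.2, "ay": 0.2, "az": 0, "hand": 0.05},
    {"tx": 0.0025, "ty": 0.0005, "tz": 0.008, "ax": 0.2, "ay": 0.2, "az": 0, "hand": 0.05},
    {"tx": 0.0025, "ty": 0.0005, "tz": 0.008, "ax": 0.2, "ay": 0.2, "az": 0, "hand": 0.05}
  ],
  "force": 30
}}

```text
time: 5.85
position: [0.617, 0.2561, 0.0499]
ee_rot: [[-0.95, 0.313, 0.001], [0.313, 0.95, 0.0], [-0.0, 0.001, -1.0]]
contact_force: [-1.2, 1.1, 5.1]
finger_gap: 0.721
```

```bash
python3 go.py .617 .256 .12 72 ;python3 - <<'E'
from h import *
s=snap("side"); crop(s,170,100,330,260,4,"s3.png")
E
```

```text
t 5.85 pos [0.617  0.2561 0.0499] ang 71.76 tilt [ 5.e-04  5.e-04 -1.e+00] gap 0.721 F [-1.2  1.1  5.1] q [22.5 34.   1.6 57.6  0.  40.8]
[0.617, 0.256, 0.12, 72.0] ([-0.0001, -0.0001, -0.0701], [0.04, 0.02, -0.24])
```

View pics/s3.png

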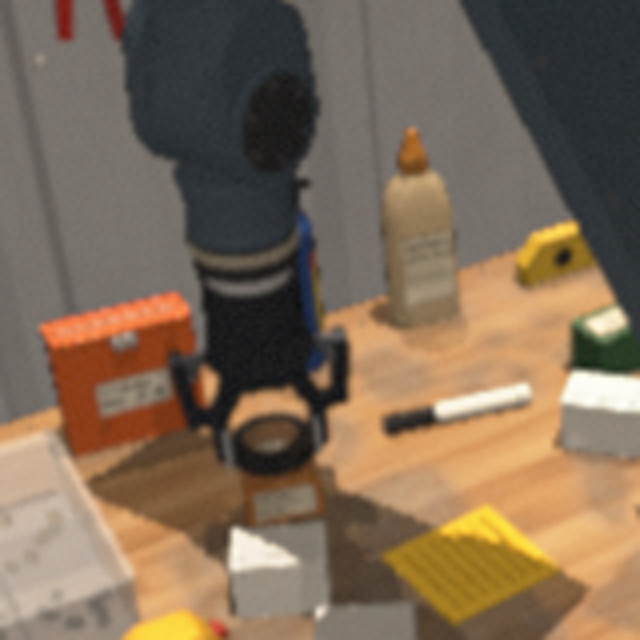

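{"fn": "send_rows", "kwargs": {
  "steps": [
    {"tx": 0, "ty": 0, "tz": -0.03, "ax": 0, "ay": 0, "az": 0, "hand": 0.05},
    {"tx": 0, "ty": 0, "tz": -0.07, "ax": 0, "ay": 0, "az": 0, "hand": 0.05},
    {"tx": 0, "ty": 0, "tz": -0.07, "ax": 0, "ay": 0, "az": 0, "hand": 0.05},
    {"tx": 0, "ty": 0, "tz": -0.07, "ax": 0, "ay": 0, "az": 0, "hand": 0.05},
    {"tx": 0, "ty": 0, "tz": -0.07, "ax": 0, "ay": 0, "az": 0, "hand": 0.05}
  ]
}}

```text
time: 6.4
position: [0.6161, 0.2556, 0.1183]
ee_rot: [[-0.95, 0.313, -0.002], [0.313, 0.95, -0.001], [0.001, -0.001, -1.0]]
contact_force: [-0.2, 0.3, -0.9]
finger_gap: 0.725
```

```bash
python3 go.py .4525 .1757 .12 72 .4525 .1757 .03 72 ; python3 m.py | grep -v -e green -e ' bm' ; python3 go.py
```

```text
t 6.4 pos [0.6161 0.2556 0.1183] ang 71.75 tilt [-1.8e-03 -7.0e-04 -1.0e+00] gap 0.725 F [-0.2  0.3 -0.9] q [22.5 31.1  7.1 66.1  0.  40.8]
[0.4525, 0.1757, 0.12, 72.0] ([0.1304, -0.1271, -0.0014], [-0.07, -0.09, -0.25])
[0.4525, 0.1757, 0.03, 72.0] ([0.1302, -0.127, 0.0886], [-0.07, -0.09, -0.25])
top blue 1210 (array([ 468.1, -161.2]), array([96.9, 97.4]), 14.1) [ 0.4678 -0.1613  0.003 ]
top yellow 762 (array([453.2, 161.9]), array([101.8,  79.2]), 4.0) [0.4622 0.1551 0.003 ]
top orange 16 (array([602.5, 229.7]), array([14.3, 10.2]), 4.5) [0.6047 0.2303 0.0382] [[0.596, 0.225, 0.034], [0.61, 0.235, 0.043]]
top marker 159 (array([ 611.9, -237.8]), array([ 16.9, 115. ]), 12.5) [ 0.607  -0.2221  0.0129] [[0.594, -0.283, 0.008], [0.617, -0.182, 0.019]]
side blue 0
side yellow 569 (array([451.5, 176.5]), array([97.3, 99.8]), 4.4) [0.4498 0.1771 0.003 ]
side orange 318 (array([620.7, 255.7]), array([59.5, 91.4]), 71.5) [0.6175 0.2567 0.039 ] [[0.575, 0.219, 0.034], [0.666, 0.292, 0.042]]
t 6.5 pos [0.616  0.2556 0.1179] ang 71.75 tilt [-2.4e-03 -9.0e-04 -1.0e+00] gap 0.725 F [-0.1 -0.6  0.4] q [22.5 31.1  7.1 66.1  0.  40.8]
```

{"fn": "send_rows", "kwargs": {
  "steps": [
    {"tx": 0.033, "ty": -0.032, "tz": 0, "ax": 0, "ay": 0, "az": 0, "hand": 0.05},
    {"tx": 0.066, "ty": -0.064, "tz": 0, "ax": 0, "ay": 0, "az": 0, "hand": 0.05},
    {"tx": 0.1, "ty": -0.096, "tz": 0, "ax": 0, "ay": 0, "az": 0, "hand": 0.05},
    {"tx": 0.131, "ty": -0.128, "tz": 0.02, "ax": 0, "ay": 0, "az": 0, "hand": 0.05},
    {"tx": 0.131, "ty": -0.128, "tz": 0.05, "ax": 0, "ay": 0, "az": 0, "hand": 0.05},
    {"tx": 0.131, "ty": -0.128, "tz": 0.08, "ax": 0, "ay": 0, "az": 0, "hand": 0.05},
    {"tx": 0.131, "ty": -0.128, "tz": 0.09, "ax": 0, "ay": 0, "az": 0, "hand": 0.05},
    {"tx": 0.131, "ty": -0.128, "tz": 0.09, "ax": 0, "ay": 0, "az": 0, "hand": 0.05},
    {"tx": 0.131, "ty": -0.128, "tz": 0.09, "ax": 0, "ay": 0, "az": 0, "hand": 0.05}
  ]
}}

```text
time: 7.4
position: [0.4527, 0.1756, 0.0299]
ee_rot: [[-0.95, 0.313, -0.0], [0.313, 0.95, 0.0], [0.0, -0.0, -1.0]]
contact_force: [-0.4, -0.3, -0.6]
finger_gap: 0.724
```

```bash
python3 go.py .4525 .1757 .015 72 ; python3 - <<'E'
from h import *
for n in("top","side"):
    s=snap(n); W=cloud(s)
    if n=="top": crop(s,210,180,310,280,5,"t4.png")
    else: crop(s,230,170,350,290,5,"s4.png")
E
```

```text
t 7.4 pos [0.4527 0.1756 0.0299] ang 71.76 tilt [-1.e-04  0.e+00 -1.e+00] gap 0.724 F [-0.4 -0.3 -0.6] q [ 21.2  20.2 -26.9  42.8   0.   39.4]
[0.4525, 0.1757, 0.015, 72.0] ([0.0002, 0.0001, 0.0149], [-0.0, -0.01, -0.24])
```

View pics/s4.png

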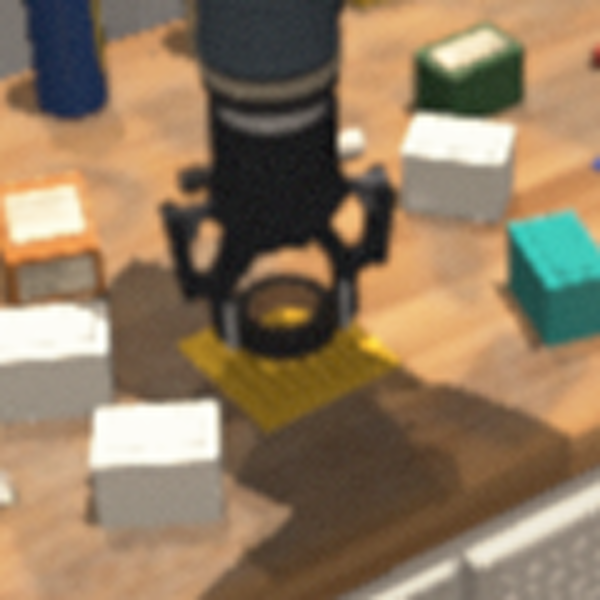

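View pics/t4.png

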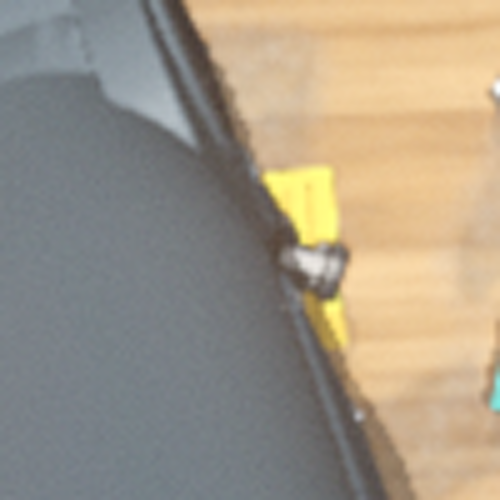

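{"fn": "send_rows", "kwargs": {
  "steps": [
    {"tx": 0, "ty": 0, "tz": 0.008, "ax": 0, "ay": 0, "az": 0, "hand": 0.05},
    {"tx": 0, "ty": 0, "tz": 0.014, "ax": 0, "ay": 0, "az": 0, "hand": 0.05},
    {"tx": 0, "ty": 0, "tz": 0.014, "ax": 0, "ay": 0, "az": 0, "hand": 0.05},
    {"tx": 0, "ty": 0, "tz": 0.014, "ax": 0, "ay": 0, "az": 0, "hand": 0.05}
  ]
}}

```text
time: 7.9
position: [0.4521, 0.1753, 0.0153]
ee_rot: [[-0.95, 0.313, -0.001], [0.313, 0.95, -0.0], [0.001, -0.0, -1.0]]
contact_force: [0.3, -0.3, -0.8]
finger_gap: 0.725
```

{"fn": "send_rows", "kwargs": {
  "steps": [
    {"tx": 0, "ty": 0, "tz": 0.001, "ax": 0, "ay": 0, "az": 0, "hand": 0.05},
    {"tx": 0, "ty": 0, "tz": 0.001, "ax": 0, "ay": 0, "az": 0, "hand": 0.085},
    {"tx": 0, "ty": 0, "tz": 0.001, "ax": 0, "ay": 0, "az": 0, "hand": 0.085},
    {"tx": 0, "ty": 0, "tz": 0.001, "ax": 0, "ay": 0, "az": 0, "hand": 0.085},
    {"tx": 0, "ty": 0, "tz": 0.001, "ax": 0, "ay": 0, "az": 0, "hand": 0.085},
    {"tx": 0, "ty": 0, "tz": -0.03, "ax": 0, "ay": 0, "az": 0, "hand": 0.085},
    {"tx": 0, "ty": 0, "tz": -0.07, "ax": 0, "ay": 0, "az": 0, "hand": 0.085},
    {"tx": 0, "ty": 0, "tz": -0.105, "ax": 0, "ay": 0, "az": 0, "hand": 0.085},
    {"tx": 0, "ty": 0, "tz": -0.105, "ax": 0, "ay": 0, "az": 0, "hand": 0.085}
  ]
}}

```text
time: 8.8
position: [0.4548, 0.1764, 0.1248]
ee_rot: [[-0.95, 0.313, 0.007], [0.313, 0.95, 0.003], [-0.006, 0.005, -1.0]]
contact_force: [0.8, 0.9, -0.3]
finger_gap: 0.995
```

```bash
python3 go.py .618 .2565 .10 72 .618 .2565 .025 72 ; python3 m.py | grep -v -e green -e ' bm' ; python3 - <<'E'
from h import *
s=snap("side"); W=cloud(s); crop(s,170,170,350,290,4,"s5.png")
k=top_pts(W,(.37,.53,.09,.26),.016,.03);p=W[k];print(len(p),rectfit(p),p.mean(0))
E
```

```text
t 8.8 pos [0.4548 0.1764 0.1248] ang 71.76 tilt [ 0.0068  0.0028 -1.    ] gap 0.995 F [ 0.8  0.9 -0.3] q [ 21.2  14.1 -19.2  56.3   0.   39.4]
[0.618, 0.2565, 0.1, 72.0] ([-0.1298, 0.1271, 0.0262], [0.27, 0.32, -0.24])
[0.618, 0.2565, 0.025, 72.0] ([-0.1294, 0.1267, 0.1011], [0.27, 0.32, -0.24])
top blue 1206 (array([ 468.2, -161.2]), array([96.9, 97.4]), 14.2) [ 0.4679 -0.1613  0.003 ]
top yellow 314 (array([454.1, 147.7]), array([101.5,  49.7]), 3.0) [0.4541 0.1418 0.003 ]
top marker 163 (array([ 611.6, -237.8]), array([ 16.9, 117.7]), 11.1) [ 0.6068 -0.222   0.0133] [[0.594, -0.28, 0.007], [0.616, -0.182, 0.019]]
side blue 334 (array([ 466. , -157.5]), array([96.3, 97.2]), 14.1) [ 0.472  -0.1464  0.003 ]
side yellow 298 (array([451. , 176.4]), array([98.9, 99.3]), 4.1) [0.4359 0.1828 0.003 ]
side orange 318 (array([622.4, 255.1]), array([59.6, 94.9]), 71.2) [0.6177 0.2571 0.0389] [[0.575, 0.22, 0.033], [0.666, 0.293, 0.042]]
side marker 93 (array([ 613.3, -236.1]), array([ 21.7, 119.3]), 12.3) [ 0.6098 -0.2323  0.0137] [[0.593, -0.291, 0.007], [0.63, -0.179, 0.021]]
199 (array([453.4, 176.4]), array([61.6, 67.3]), 54.7) [0.45183754 0.17804881 0.02187674]
```

View pics/s5.png

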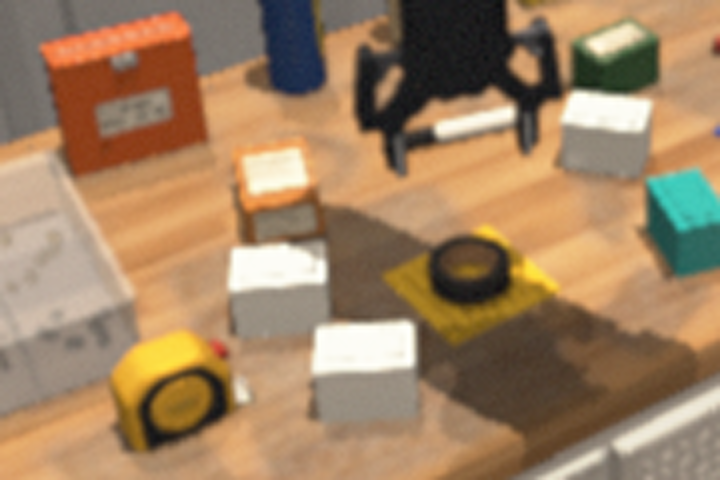

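```bash
python3 - <<'E'
import numpy as np
P=np.load("c0.npz")["P"]
for y in np.arange(.15,.45,.02):
    k=(P[:,1]>y)&(P[:,1]<y+.02)&(P[:,0]>.55)&(P[:,0]<.85)&(P[:,2]>.068)
    if k.sum(): print(round(y,2),P[k,0].min().round(3),P[k,2].max().round(3))
E
python3 go.py .6175 .255 .12 71.5 .6175 .255 .05 71.5
```

```text
0.15 0.713 0.628
0.17 0.712 0.629
0.19 0.71 0.628
0.21 0.713 0.63
0.23 0.714 0.631
0.25 0.737 0.634
0.27 0.739 0.635
0.29 0.741 0.637
0.31 0.743 0.64
0.33 0.747 0.641
0.35 0.749 0.644
0.37 0.754 0.644
0.39 0.585 0.647
0.41 0.556 0.65
0.43 0.603 0.65
0.45 0.566 0.652
t 8.95 pos [0.452  0.1753 0.1202] ang 71.75 tilt [-2.e-04  0.e+00 -1.e+00] gap 0.996 F [-0.7 -0.4  1.1] q [ 21.2  14.4 -19.6  56.    0.   39.4]
[0.6175, 0.255, 0.12, 71.5] ([-0.1322, 0.1275, 0.0001], [-0.0, -0.01, 0.25])
[0.6175, 0.255, 0.05, 71.5] ([-0.1322, 0.1275, 0.0701], [-0.0, -0.01, 0.25])
```

Clear. Move above the orange box and descend (final z ≈ 0.024).

{"fn": "send_rows", "kwargs": {
  "steps": [
    {"tx": -0.033, "ty": 0.032, "tz": 0, "ax": 0, "ay": 0, "az": 0.25, "hand": 0.085},
    {"tx": -0.066, "ty": 0.064, "tz": 0, "ax": 0, "ay": 0, "az": 0.25, "hand": 0.085},
    {"tx": -0.1, "ty": 0.096, "tz": 0, "ax": 0, "ay": 0, "az": 0.25, "hand": 0.085},
    {"tx": -0.132, "ty": 0.1275, "tz": 0, "ax": 0, "ay": 0, "az": 0.25, "hand": 0.085},
    {"tx": -0.132, "ty": 0.1275, "tz": 0.03, "ax": 0, "ay": 0, "az": 0.25, "hand": 0.085},
    {"tx": -0.132, "ty": 0.1275, "tz": 0.045, "ax": 0, "ay": 0, "az": 0.25, "hand": 0.085},
    {"tx": -0.132, "ty": 0.1275, "tz": 0.06, "ax": 0, "ay": 0, "az": 0.25, "hand": 0.085},
    {"tx": -0.132, "ty": 0.1275, "tz": 0.07, "ax": 0, "ay": 0, "az": 0.25, "hand": 0.085},
    {"tx": -0.132, "ty": 0.1275, "tz": 0.07, "ax": 0, "ay": 0, "az": 0.25, "hand": 0.085},
    {"tx": -0.132, "ty": 0.1275, "tz": 0.07, "ax": 0, "ay": 0, "az": 0.25, "hand": 0.085}
  ]
}}

```text
time: 9.95
position: [0.6174, 0.255, 0.0503]
ee_rot: [[-0.948, 0.317, -0.001], [0.317, 0.948, -0.0], [0.001, -0.0, -1.0]]
contact_force: [0.0, -0.6, 0.7]
finger_gap: 0.996
```

```bash
python3 go.py .6175 .255 .024 71.5;  python3 - <<'E'
from h import *
s=snap("side"); W=cloud(s); crop(s,190,150,310,270,5,"s6.png")
E
```

```text
t 9.95 pos [0.6174 0.255  0.0503] ang 71.5 tilt [-8.e-04 -2.e-04 -1.e+00] gap 0.996 F [ 0.  -0.6  0.7] q [22.4 34.   1.7 57.7  0.  40.9]
[0.6175, 0.255, 0.024, 71.5] ([-0.0002, 0.0, 0.0263], [-0.03, -0.04, 0.0])
```

View pics/s6.png

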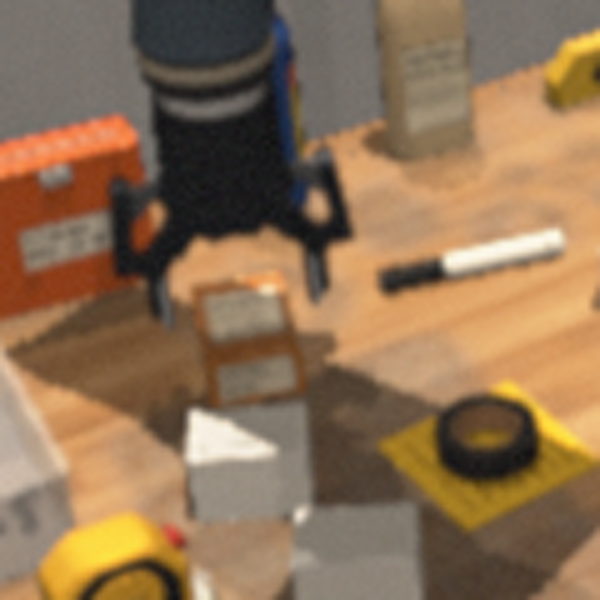

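{"fn": "send_rows", "kwargs": {
  "steps": [
    {"tx": 0, "ty": 0, "tz": 0.012, "ax": 0, "ay": 0, "az": 0, "hand": 0.085},
    {"tx": 0, "ty": 0, "tz": 0.022, "ax": 0, "ay": 0, "az": 0, "hand": 0.085},
    {"tx": 0, "ty": 0, "tz": 0.026, "ax": 0, "ay": 0, "az": 0, "hand": 0.085},
    {"tx": 0, "ty": 0, "tz": 0.026, "ax": 0, "ay": 0, "az": 0, "hand": 0.085},
    {"tx": 0, "ty": 0, "tz": 0.026, "ax": 0, "ay": 0, "az": 0, "hand": 0.04},
    {"tx": 0, "ty": 0, "tz": 0.026, "ax": 0, "ay": 0, "az": 0, "hand": 0.04},
    {"tx": 0, "ty": 0, "tz": 0.026, "ax": 0, "ay": 0, "az": 0, "hand": 0.04},
    {"tx": 0, "ty": 0, "tz": 0.026, "ax": 0, "ay": 0, "az": 0, "hand": 0.04},
    {"tx": 0, "ty": 0, "tz": 0.026, "ax": 0, "ay": 0, "az": 0, "hand": 0.04},
    {"tx": 0, "ty": 0, "tz": 0.026, "ax": 0, "ay": 0, "az": 0, "hand": 0.04}
  ],
  "force": 70
}}

```text
time: 11.0
position: [0.6179, 0.2553, 0.0253]
ee_rot: [[-0.948, 0.317, 0.001], [0.317, 0.948, 0.001], [-0.001, 0.001, -1.0]]
contact_force: [-0.5, -0.0, 5.1]
finger_gap: 0.686
```

```bash
python3 go.py .6175 .255 .10 71.5;  python3 - <<'E'
from h import *
s=snap("side"); W=cloud(s); crop(s,190,150,310,270,5,"s7.png")
p=W[top_pts(W,(.54,.69,.17,.34),.033,.043)]; print(rectfit(p),p.mean(0))
E
```

```text
t 11.0 pos [0.6179 0.2553 0.0253] ang 71.51 tilt [ 1.e-03  5.e-04 -1.e+00] gap 0.686 F [-0.5 -0.   5.1] q [22.4 35.3 -0.1 54.6  0.  40.9]
[0.6175, 0.255, 0.1, 71.5] ([0.0002, -0.0004, -0.0747], [0.05, 0.04, 0.01])
(array([621.1, 257. ]), array([82.4, 88.5]), 69.6) [0.61519952 0.25819631 0.03889721]
```

View pics/s7.png

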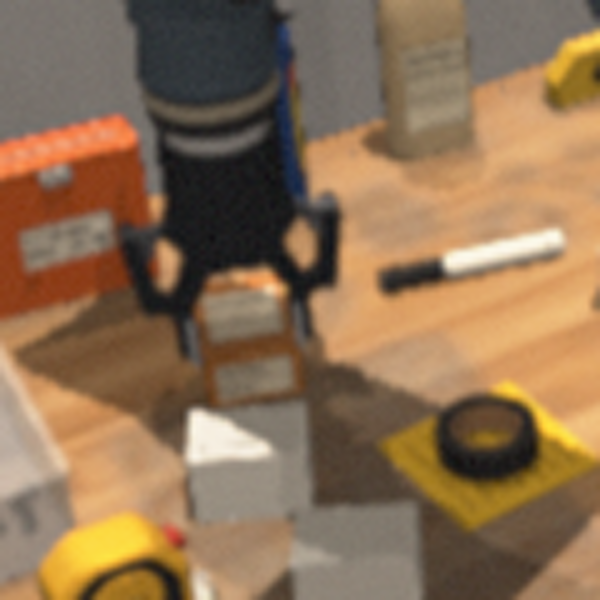

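{"fn": "send_rows", "kwargs": {
  "steps": [
    {"tx": 0, "ty": 0, "tz": -0.02, "ax": 0, "ay": 0, "az": 0, "hand": 0.04},
    {"tx": 0, "ty": 0, "tz": -0.05, "ax": 0, "ay": 0, "az": 0, "hand": 0.04},
    {"tx": 0, "ty": 0, "tz": -0.08, "ax": 0, "ay": 0, "az": 0, "hand": 0.04},
    {"tx": 0, "ty": 0, "tz": -0.1, "ax": 0, "ay": 0, "az": 0, "hand": 0.04},
    {"tx": 0, "ty": 0, "tz": -0.1, "ax": 0, "ay": 0, "az": 0, "hand": 0.04},
    {"tx": 0, "ty": 0, "tz": -0.1, "ax": 0, "ay": 0, "az": 0, "hand": 0.04}
  ]
}}

```text
time: 11.65
position: [0.6172, 0.255, 0.1235]
ee_rot: [[-0.948, 0.317, -0.001], [0.317, 0.948, -0.0], [0.001, -0.001, -1.0]]
contact_force: [0.2, 0.7, -5.3]
finger_gap: 0.692
```

```bash
python3 go.py .4685 -.1595 .12 104.2;  python3 - <<'E'
from h import *
s=snap("side"); W=cloud(s); crop(s,170,110,310,250,5,"s8.png")
E
```

```text
t 11.65 pos [0.6172 0.255  0.1235] ang 71.5 tilt [-9.e-04 -2.e-04 -1.e+00] gap 0.692 F [ 0.2  0.7 -5.3] q [22.4 31.   7.6 66.7  0.  40.9]
[0.4685, -0.1595, 0.12, 104.2] ([0.0096, -0.4403, 0.0038], [-0.02, -0.05, -32.7])
```

View pics/s8.png

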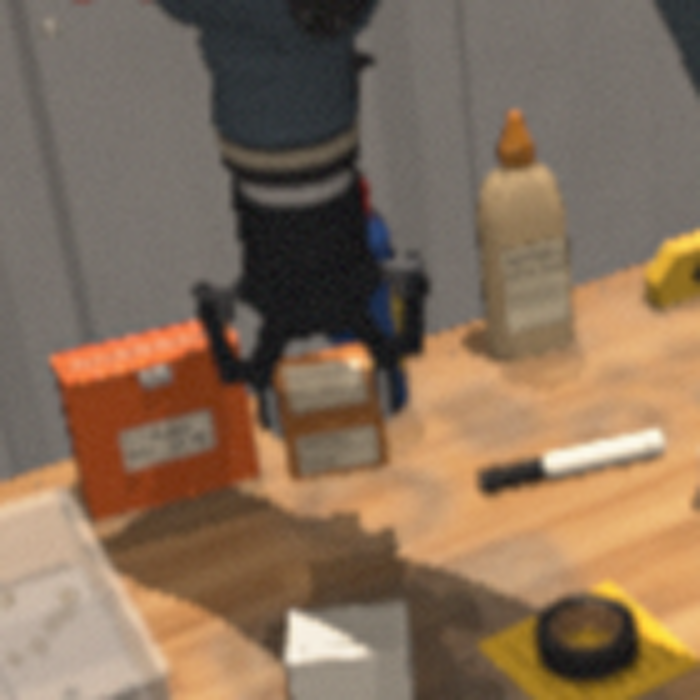

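{"fn": "send_rows", "kwargs": {
  "steps": [
    {"tx": 0.001, "ty": -0.035, "tz": 0, "ax": 0, "ay": 0, "az": -2.5, "hand": 0.04},
    {"tx": 0.002, "ty": -0.08, "tz": 0, "ax": 0, "ay": 0, "az": -6, "hand": 0.04},
    {"tx": 0.003, "ty": -0.125, "tz": 0, "ax": 0, "ay": 0, "az": -9.5, "hand": 0.04},
    {"tx": 0.004, "ty": -0.17, "tz": 0, "ax": 0, "ay": 0, "az": -13, "hand": 0.04},
    {"tx": 0.005, "ty": -0.215, "tz": 0, "ax": 0, "ay": 0, "az": -16.5, "hand": 0.04},
    {"tx": 0.006, "ty": -0.26, "tz": 0, "ax": 0, "ay": 0, "az": -20, "hand": 0.04},
    {"tx": 0.007, "ty": -0.305, "tz": 0, "ax": 0, "ay": 0, "az": -23.5, "hand": 0.04},
    {"tx": 0.008, "ty": -0.35, "tz": 0, "ax": 0, "ay": 0, "az": -27, "hand": 0.04},
    {"tx": 0.009, "ty": -0.395, "tz": 0, "ax": 0, "ay": 0, "az": -30.5, "hand": 0.04},
    {"tx": 0.0095, "ty": -0.44, "tz": 0, "ax": 0, "ay": 0, "az": -32.7, "hand": 0.04}
  ]
}}

```text
time: 12.7
position: [0.4671, -0.1603, 0.123]
ee_rot: [[-0.969, -0.248, -0.002], [-0.248, 0.969, 0.001], [0.002, 0.002, -1.0]]
contact_force: [1.0, -0.7, -3.9]
finger_gap: 0.686
```

{"fn": "send_rows", "kwargs": {
  "steps": [
    {"tx": 0, "ty": 0, "tz": 0.02, "ax": 0, "ay": 0, "az": 0, "hand": 0.04},
    {"tx": 0, "ty": 0, "tz": 0.05, "ax": 0, "ay": 0, "az": 0, "hand": 0.04},
    {"tx": 0, "ty": 0, "tz": 0.07, "ax": 0, "ay": 0, "az": 0, "hand": 0.04},
    {"tx": 0, "ty": 0, "tz": 0.07, "ax": 0, "ay": 0, "az": 0, "hand": 0.04},
    {"tx": 0, "ty": 0, "tz": 0.07, "ax": 0, "ay": 0, "az": 0, "hand": 0.04}
  ]
}}

```text
time: 13.2
position: [0.4682, -0.1588, 0.0538]
ee_rot: [[-0.969, -0.245, -0.002], [-0.245, 0.969, 0.001], [0.002, 0.001, -1.0]]
contact_force: [-0.1, -0.7, -3.8]
finger_gap: 0.688
```

```bash
python3 go.py .4685 -.1595 .05 104.2;  python3 - <<'E'
from h import *
s=snap("side"); W=cloud(s); crop(s,290,120,430,260,4,"s9.png")
s=snap("top"); W=cloud(s); crop(s,320,160,440,280,5,"t9.png")
E
```

```text
t 13.2 pos [ 0.4682 -0.1588  0.0538] ang 104.21 tilt [-2.4e-03  9.0e-04 -1.0e+00] gap 0.688 F [-0.1 -0.7 -3.8] q [-18.7  19.3 -23.8  47.    0.  -32.9]
[0.4685, -0.1595, 0.05, 104.2] ([-0.0002, -0.0007, 0.0038], [0.08, -0.12, 0.01])
```

View pics/s9.png

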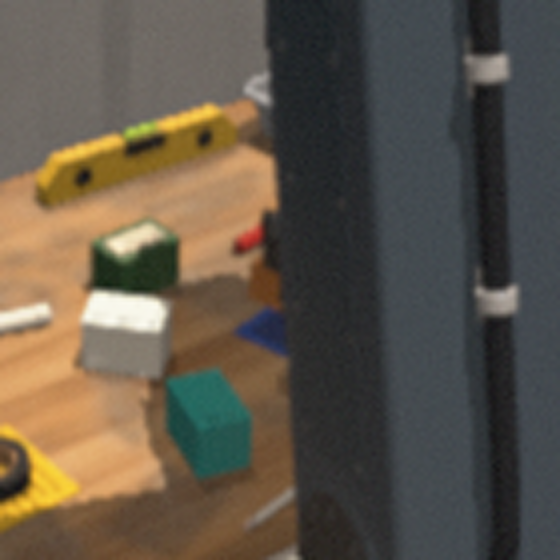

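View pics/t9.png

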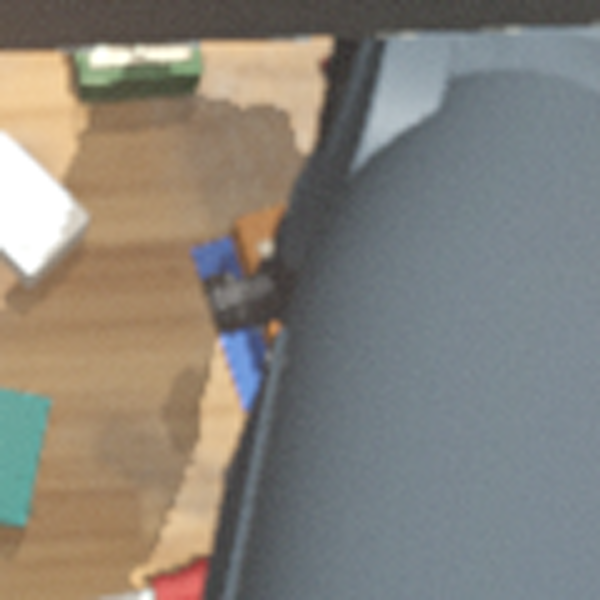

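{"fn": "send_rows", "kwargs": {
  "steps": [
    {"tx": 0, "ty": 0, "tz": 0.012, "ax": 0, "ay": 0, "az": 0, "hand": 0.04},
    {"tx": 0, "ty": 0, "tz": 0.02, "ax": 0, "ay": 0, "az": 0, "hand": 0.04},
    {"tx": 0, "ty": 0, "tz": 0.025, "ax": 0, "ay": 0, "az": 0, "hand": 0.04},
    {"tx": 0, "ty": 0, "tz": 0.0255, "ax": 0, "ay": 0, "az": 0, "hand": 0.04},
    {"tx": 0, "ty": 0, "tz": 0.0255, "ax": 0, "ay": 0, "az": 0, "hand": 0.04}
  ]
}}

```text
time: 13.8
position: [0.4691, -0.1591, 0.0292]
ee_rot: [[-0.969, -0.245, 0.0], [-0.245, 0.969, 0.0], [-0.0, 0.0, -1.0]]
contact_force: [0.2, -0.7, -4.4]
finger_gap: 0.689
```

Not yet in contact; lower 1.5 mm, then release and rise.

{"fn": "send_rows", "kwargs": {
  "steps": [
    {"tx": 0, "ty": 0, "tz": 0.0012, "ax": 0, "ay": 0, "az": 0, "hand": 0.04},
    {"tx": 0, "ty": 0, "tz": 0.0012, "ax": 0, "ay": 0, "az": 0, "hand": 0.085},
    {"tx": 0, "ty": 0, "tz": 0.0012, "ax": 0, "ay": 0, "az": 0, "hand": 0.085},
    {"tx": 0, "ty": 0, "tz": 0.0012, "ax": 0, "ay": 0, "az": 0, "hand": 0.085},
    {"tx": 0, "ty": 0, "tz": 0.0012, "ax": 0, "ay": 0, "az": 0, "hand": 0.085},
    {"tx": 0, "ty": 0, "tz": -0.02, "ax": 0, "ay": 0, "az": 0, "hand": 0.085},
    {"tx": 0, "ty": 0, "tz": -0.06, "ax": 0, "ay": 0, "az": 0, "hand": 0.085},
    {"tx": 0, "ty": 0, "tz": -0.1, "ax": 0, "ay": 0, "az": 0, "hand": 0.085},
    {"tx": 0, "ty": 0, "tz": -0.11, "ax": 0, "ay": 0, "az": 0, "hand": 0.085},
    {"tx": 0, "ty": 0, "tz": -0.11, "ax": 0, "ay": 0, "az": 0, "hand": 0.085}
  ]
}}

```text
time: 14.8
position: [0.4701, -0.1595, 0.1407]
ee_rot: [[-0.969, -0.245, 0.004], [-0.245, 0.969, -0.001], [-0.003, -0.002, -1.0]]
contact_force: [-0.2, 0.2, -0.1]
finger_gap: 0.998
```

```bash
python3 go.py .612 -.073 .14 182.5 .612 -.073 .14 2.5
```

```text
t 14.8 pos [ 0.4701 -0.1595  0.1407] ang 104.2 tilt [ 0.0036 -0.0011 -1.    ] gap 0.998 F [-0.2  0.2 -0.1] q [-18.7  14.3 -16.4  59.1   0.  -32.9]
[0.612, -0.073, 0.14, 182.5] ([-0.1588, 0.049, 0.0011], [-0.22, 0.08, -78.3])
[0.612, -0.073, 0.14, 2.5] ([-0.1588, 0.049, 0.0011], [0.08, 0.23, 101.7])
```

{"fn": "send_rows", "kwargs": {
  "steps": [
    {"tx": -0.02, "ty": 0.006, "tz": 0, "ax": 0, "ay": 0, "az": -8, "hand": 0.085},
    {"tx": -0.04, "ty": 0.012, "tz": 0, "ax": 0, "ay": 0, "az": -16, "hand": 0.085},
    {"tx": -0.06, "ty": 0.018, "tz": 0, "ax": 0, "ay": 0, "az": -24, "hand": 0.085},
    {"tx": -0.08, "ty": 0.024, "tz": 0, "ax": 0, "ay": 0, "az": -32, "hand": 0.085},
    {"tx": -0.1, "ty": 0.03, "tz": 0, "ax": 0, "ay": 0, "az": -40, "hand": 0.085},
    {"tx": -0.12, "ty": 0.036, "tz": 0, "ax": 0, "ay": 0, "az": -48, "hand": 0.085},
    {"tx": -0.14, "ty": 0.042, "tz": 0, "ax": 0, "ay": 0, "az": -56, "hand": 0.085},
    {"tx": -0.159, "ty": 0.049, "tz": 0, "ax": 0, "ay": 0, "az": -64, "hand": 0.085},
    {"tx": -0.159, "ty": 0.049, "tz": 0, "ax": 0, "ay": 0, "az": -72, "hand": 0.085},
    {"tx": -0.159, "ty": 0.049, "tz": 0, "ax": 0, "ay": 0, "az": -78.3, "hand": 0.085}
  ]
}}

```text
time: 15.8
position: [0.6106, -0.072, 0.1364]
ee_rot: [[0.05, -0.999, -0.003], [-0.999, -0.05, 0.0], [-0.001, 0.003, -1.0]]
contact_force: [-0.1, -0.0, 0.0]
finger_gap: 0.994
```

```bash
cat > g.py <<'E'
from h import *
import sys
for n in("top","side"):
    s=snap(n); W=cloud(s)
    for t,b,lo,hi in (("green",(.57,.69,-.15,-.02),.044,.06),("orange",(.4,.55,-.26,-.07),.035,.048)):
        k=top_pts(W,b,lo,hi); p=W[k]
        if len(p)>5: print(n,t,len(p),rectfit(p),p.mean(0).round(4))
    if n=="top": crop(s,290,150,430,270,5,"t"+sys.argv[1])
    else: crop(s,290,110,430,230,5,"s"+sys.argv[1])
E
python3 g.py 10.png; python3 go.py .612 -.073 .05 182.5
```

```text
side green 161 (array([610.7, -71.6]), array([52.2, 71. ]), 1.5) [ 0.6095 -0.0684  0.0503]
t 15.9 pos [ 0.6103 -0.0723  0.1368] ang -177.39 tilt [-3.2e-03  5.0e-04 -1.0e+00] gap 0.999 F [-0.6 -0.6 -1. ] q [ -6.8  25.5   0.3  65.    0.  -99.4]
[0.612, -0.073, 0.05, 182.5] ([0.0008, -0.0019, 0.0868], [0.18, 0.04, 0.11])
```

View pics/t10.png

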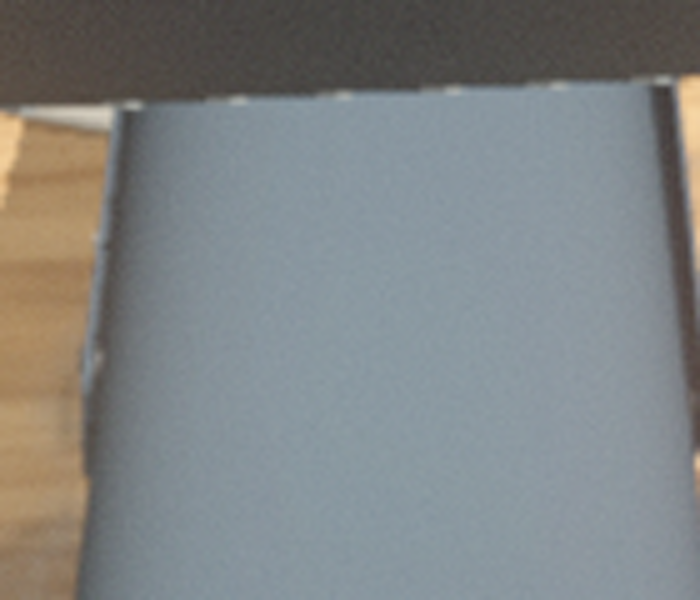

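View pics/s10.png

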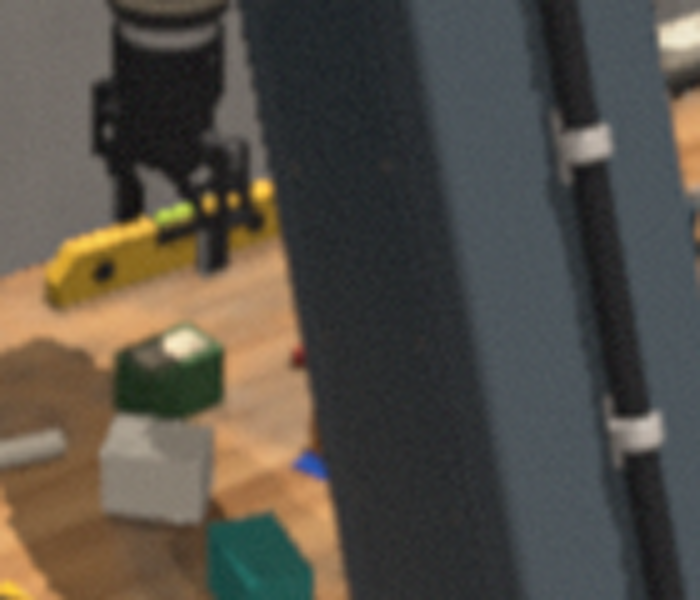

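{"fn": "send_rows", "kwargs": {
  "steps": [
    {"tx": 0, "ty": 0, "tz": 0.03, "ax": 0, "ay": 0, "az": 0, "hand": 0.085},
    {"tx": 0, "ty": 0, "tz": 0.06, "ax": 0, "ay": 0, "az": 0, "hand": 0.085},
    {"tx": 0, "ty": 0, "tz": 0.08, "ax": 0, "ay": 0, "az": 0, "hand": 0.085},
    {"tx": 0, "ty": 0, "tz": 0.08, "ax": 0, "ay": 0, "az": 0, "hand": 0.085},
    {"tx": 0, "ty": 0, "tz": 0.08, "ax": 0, "ay": 0, "az": 0, "hand": 0.085}
  ]
}}

```text
time: 16.4
position: [0.6107, -0.0726, 0.0586]
ee_rot: [[0.042, -0.999, -0.001], [-0.999, -0.042, 0.0], [-0.0, 0.001, -1.0]]
contact_force: [-0.2, 0.6, 0.3]
finger_gap: 0.993
```

```bash
python3 go.py .6115 -.073 .028 182.5;  python3 - <<'E'
from h import *
s=snap("side"); W=cloud(s); crop(s,270,110,390,230,5,"s11.png")
E
```

```text
t 16.4 pos [ 0.6107 -0.0726  0.0586] ang -177.61 tilt [-1.5e-03  3.0e-04 -1.0e+00] gap 0.993 F [-0.2  0.6  0.3] q [ -6.8  29.   -6.3  54.8   0.  -99.2]
[0.6115, -0.073, 0.028, 182.5] ([0.0004, -0.0009, 0.0306], [0.08, 0.02, -0.11])
```

View pics/s11.png

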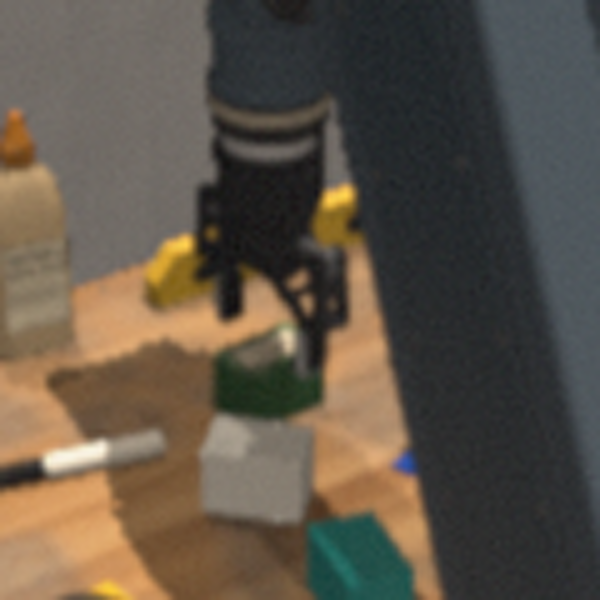

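{"fn": "send_rows", "kwargs": {
  "steps": [
    {"tx": 0, "ty": 0, "tz": 0.015, "ax": 0, "ay": 0, "az": 0, "hand": 0.085},
    {"tx": 0, "ty": 0, "tz": 0.025, "ax": 0, "ay": 0, "az": 0, "hand": 0.085},
    {"tx": 0, "ty": 0, "tz": 0.03, "ax": 0, "ay": 0, "az": 0, "hand": 0.085},
    {"tx": 0, "ty": 0, "tz": 0.03, "ax": 0, "ay": 0, "az": 0, "hand": 0.03},
    {"tx": 0, "ty": 0, "tz": 0.03, "ax": 0, "ay": 0, "az": 0, "hand": 0.03},
    {"tx": 0, "ty": 0, "tz": 0.03, "ax": 0, "ay": 0, "az": 0, "hand": 0.03},
    {"tx": 0, "ty": 0, "tz": 0.03, "ax": 0, "ay": 0, "az": 0, "hand": 0.03},
    {"tx": 0, "ty": 0, "tz": 0.03, "ax": 0, "ay": 0, "az": 0, "hand": 0.03},
    {"tx": 0, "ty": 0, "tz": 0.03, "ax": 0, "ay": 0, "az": 0, "hand": 0.03},
    {"tx": 0, "ty": 0, "tz": 0.03, "ax": 0, "ay": 0, "az": 0, "hand": 0.03}
  ],
  "force": 70
}}

```text
time: 17.45
position: [0.6118, -0.0726, 0.0299]
ee_rot: [[0.044, -0.999, 0.002], [-0.999, -0.044, -0.0], [0.0, -0.002, -1.0]]
contact_force: [-0.1, 0.1, 6.1]
finger_gap: 0.518
```

{"fn": "send_rows", "kwargs": {
  "steps": [
    {"tx": 0, "ty": 0, "tz": -0.02, "ax": 0, "ay": 0, "az": 0, "hand": 0.03},
    {"tx": 0, "ty": 0, "tz": -0.05, "ax": 0, "ay": 0, "az": 0, "hand": 0.03},
    {"tx": 0, "ty": 0, "tz": -0.08, "ax": 0, "ay": 0, "az": 0, "hand": 0.03},
    {"tx": 0, "ty": 0, "tz": -0.1, "ax": 0, "ay": 0, "az": 0, "hand": 0.03},
    {"tx": 0, "ty": 0, "tz": -0.1, "ax": 0, "ay": 0, "az": 0, "hand": 0.03},
    {"tx": 0, "ty": 0, "tz": -0.1, "ax": 0, "ay": 0, "az": 0, "hand": 0.03}
  ]
}}

```text
time: 18.05
position: [0.6107, -0.0726, 0.1282]
ee_rot: [[0.044, -0.999, -0.001], [-0.999, -0.044, 0.0], [-0.0, 0.001, -1.0]]
contact_force: [0.8, -0.1, -4.1]
finger_gap: 0.519
```

```bash
python3 go.py .55 .10 .128 182.5;  python3 - <<'E'
from h import *
s=snap("side"); W=cloud(s); crop(s,270,90,390,210,5,"s12.png")
E
```

```text
t 18.05 pos [ 0.6107 -0.0726  0.1282] ang -177.5 tilt [-8.e-04  2.e-04 -1.e+00] gap 0.519 F [ 0.8 -0.1 -4.1] q [ -6.8  25.8  -0.6  63.7   0.  -99.3]
[0.55, 0.1, 0.128, 182.5] ([-0.175, 0.0531, 0.0003], [0.05, 0.01, 0.0])
```

View pics/s12.png

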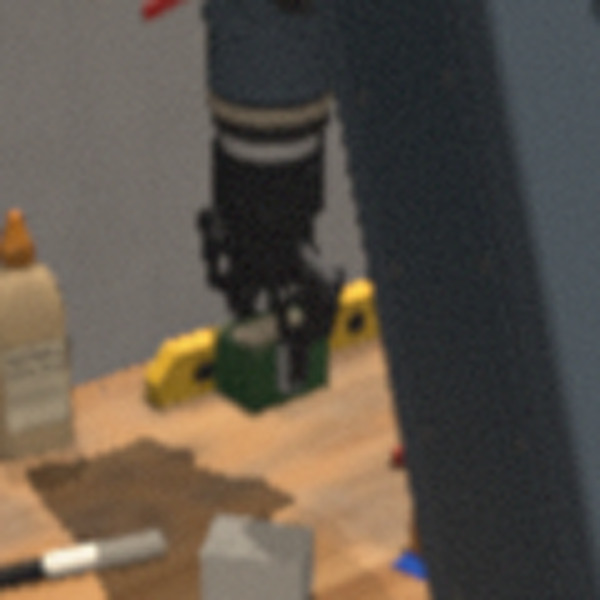

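{"fn": "send_rows", "kwargs": {
  "steps": [
    {"tx": -0.03, "ty": 0.008, "tz": 0, "ax": 0, "ay": 0, "az": 0, "hand": 0.03},
    {"tx": -0.07, "ty": 0.018, "tz": 0, "ax": 0, "ay": 0, "az": 0, "hand": 0.03},
    {"tx": -0.11, "ty": 0.029, "tz": 0, "ax": 0, "ay": 0, "az": 0, "hand": 0.03},
    {"tx": -0.15, "ty": 0.04, "tz": 0, "ax": 0, "ay": 0, "az": 0, "hand": 0.03},
    {"tx": -0.19, "ty": 0.05, "tz": 0, "ax": 0, "ay": 0, "az": 0, "hand": 0.03},
    {"tx": -0.23, "ty": 0.061, "tz": 0, "ax": 0, "ay": 0, "az": 0, "hand": 0.03},
    {"tx": -0.27, "ty": 0.072, "tz": 0, "ax": 0, "ay": 0, "az": 0, "hand": 0.03},
    {"tx": -0.297, "ty": 0.0785, "tz": 0, "ax": 0, "ay": 0, "az": 0, "hand": 0.03},
    {"tx": -0.297, "ty": 0.0785, "tz": 0, "ax": 0, "ay": 0, "az": 0, "hand": 0.03},
    {"tx": -0.297, "ty": 0.0785, "tz": 0, "ax": 0, "ay": 0, "az": 0, "hand": 0.03}
  ]
}}

```text
time: 19.1
position: [0.5187, 0.2208, 0.1275]
ee_rot: [[0.045, -0.999, -0.002], [-0.999, -0.045, -0.001], [0.001, 0.002, -1.0]]
contact_force: [0.7, 0.2, -4.5]
finger_gap: 0.522
```

```bash
python3 - <<'E'
from h import *
r=robot.observe(); print(r["position"])
for n in("top","side"):
    s=snap(n); W=cloud(s)
    hsv=cv2.cvtColor(s["pixels"],cv2.COLOR_RGB2HSV).astype(int); H,S=hsv[...,0],hsv[...,1]
    k=top_pts(W,(.38,.56,-.26,-.06),-.01,.012)&(H>100)&(H<130)&(S>70); v,u=np.nonzero(k)
    p=np.array([ray(s,a,c,.003) for a,c in zip(u,v)]); print(n,"blue",len(p),rectfit(p))
    k=top_pts(W,(.4,.55,-.26,-.07),.036,.048); p=W[k]; print(n,"orange",len(p),rectfit(p),p.mean(0).round(4))
    if len(p): v,u=np.nonzero(k); p=np.array([ray(s,a,c,.041) for a,c in zip(u,v)]); print(" ray",rectfit(p),p.mean(0).round(4))
    # held green
    k=top_pts(W,(.45,.6,.13,.32),.14,.16); p=W[k]; 
    if len(p)>8: print(n,"held",len(p),rectfit(p),p.mean(0).round(4))
    if n=="top": crop(s,320,160,440,280,5,"t13.png")
    else: crop(s,290,130,430,250,5,"s13.png"); crop(s,190,120,310,240,5,"s13b.png")
E
```

```text
[0.51867397 0.22078072 0.12750185]
top blue 388 (array([ 467.9, -161.7]), array([96.5, 96.5]), 14.4)
top orange 690 (array([ 473.6, -157.4]), array([85. , 60.7]), 13.8) [ 0.4727 -0.1571  0.0401]
 ray (array([ 473.1, -156.8]), array([84.9, 60.3]), 13.6) [ 0.4725 -0.1569  0.041 ]
top held 155 (array([518.8, 196.1]), array([45. , 22.8]), 3.1) [0.5188 0.1943 0.1466]
side blue 54 (array([ 472.5, -114.5]), array([64.7, 16.3]), 12.3)
side orange 43 (array([ 497.5, -125.5]), array([23.8, 52. ]), 60.4) [ 0.4958 -0.1274  0.0405]
 ray (array([ 495.9, -123.9]), array([24.3, 55.9]), 59.6) [ 0.4952 -0.1269  0.041 ]
side held 182 (array([516.1, 233. ]), array([85.6, 57.8]), 35.2) [0.5143 0.2354 0.1482]
```

View pics/t13.png

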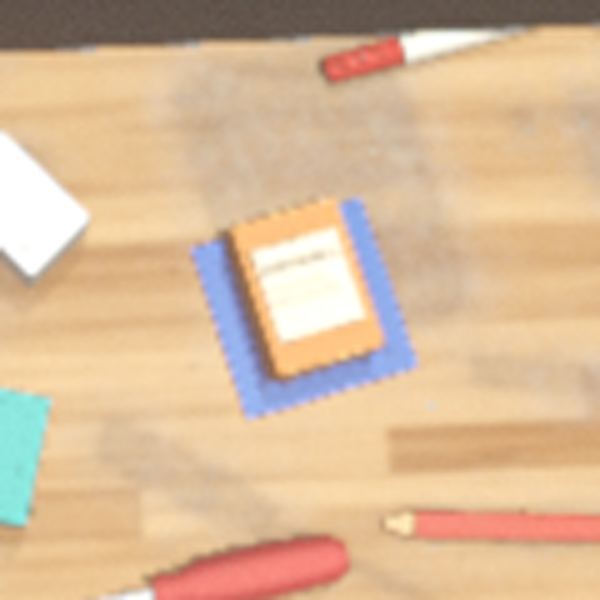

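View pics/s13.png

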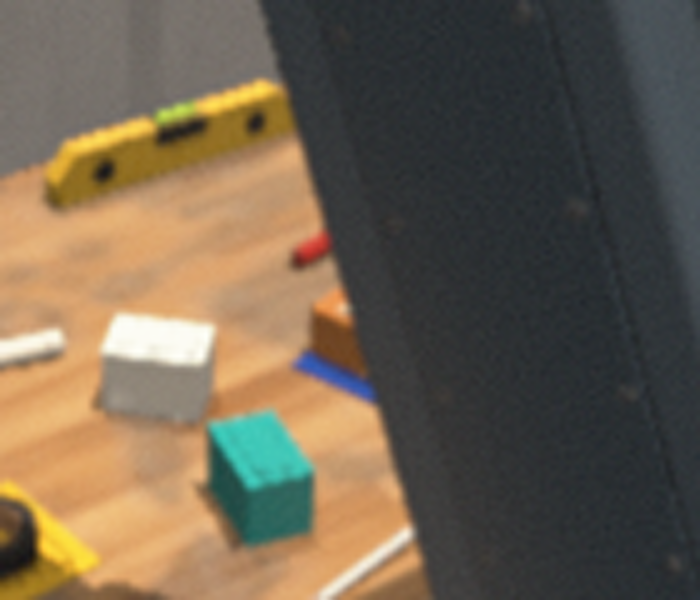

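View pics/s13b.png

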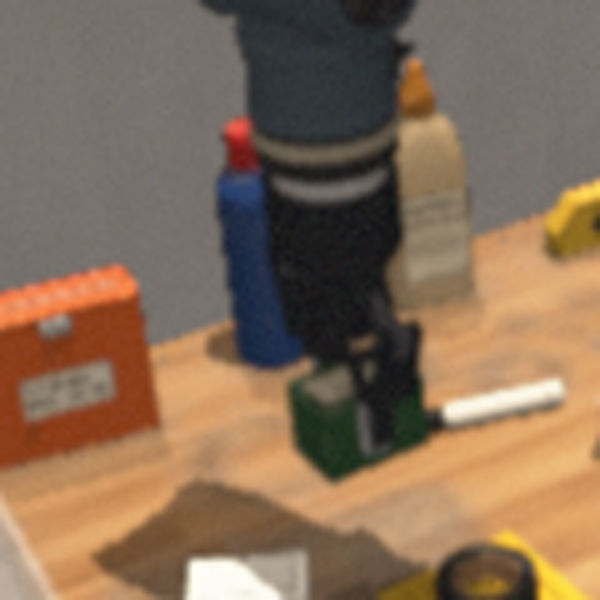

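```bash
python3 go.py .4725 -.1561 .0715 193.7 
```

```text
t 19.2 pos [0.5194 0.2198 0.128 ] ang -177.53 tilt [-1.6e-03 -9.0e-04 -1.0e+00] gap 0.517 F [ 0.6 -0.  -4.3] q [ 22.9  21.2  -8.1  60.8  -0.  -69.5]
[0.4725, -0.1561, 0.0715, 193.7] ([0.3735, 0.063, 0.057], [0.1, -0.04, -11.23])
```

{"fn": "send_rows", "kwargs": {
  "steps": [
    {"tx": 0.03, "ty": 0.005, "tz": 0, "ax": 0, "ay": 0, "az": -1, "hand": 0.03},
    {"tx": 0.07, "ty": 0.012, "tz": 0, "ax": 0, "ay": 0, "az": -2, "hand": 0.03},
    {"tx": 0.115, "ty": 0.019, "tz": 0, "ax": 0, "ay": 0, "az": -3.5, "hand": 0.03},
    {"tx": 0.16, "ty": 0.027, "tz": 0, "ax": 0, "ay": 0, "az": -5, "hand": 0.03},
    {"tx": 0.205, "ty": 0.035, "tz": 0, "ax": 0, "ay": 0, "az": -6.5, "hand": 0.03},
    {"tx": 0.25, "ty": 0.042, "tz": 0, "ax": 0, "ay": 0, "az": -8, "hand": 0.03},
    {"tx": 0.295, "ty": 0.05, "tz": 0, "ax": 0, "ay": 0, "az": -9.5, "hand": 0.03},
    {"tx": 0.335, "ty": 0.057, "tz": 0, "ax": 0, "ay": 0, "az": -10.5, "hand": 0.03},
    {"tx": 0.365, "ty": 0.062, "tz": 0, "ax": 0, "ay": 0, "az": -11.2, "hand": 0.03},
    {"tx": 0.374, "ty": 0.0637, "tz": 0, "ax": 0, "ay": 0, "az": -11.2, "hand": 0.03}
  ]
}}

```text
time: 20.2
position: [0.4713, -0.1596, 0.1288]
ee_rot: [[0.232, -0.973, -0.0], [-0.973, -0.232, -0.001], [0.001, 0.0, -1.0]]
contact_force: [-0.4, 0.2, -5.1]
finger_gap: 0.519
```

{"fn": "send_rows", "kwargs": {
  "steps": [
    {"tx": 0, "ty": 0, "tz": 0.01, "ax": 0, "ay": 0, "az": 0, "hand": 0.03},
    {"tx": 0, "ty": 0, "tz": 0.03, "ax": 0, "ay": 0, "az": 0, "hand": 0.03},
    {"tx": 0, "ty": 0, "tz": 0.045, "ax": 0, "ay": 0, "az": 0, "hand": 0.03},
    {"tx": 0, "ty": 0, "tz": 0.05, "ax": 0, "ay": 0, "az": 0, "hand": 0.03},
    {"tx": 0, "ty": 0, "tz": 0.05, "ax": 0, "ay": 0, "az": 0, "hand": 0.03},
    {"tx": 0, "ty": 0, "tz": 0.05, "ax": 0, "ay": 0, "az": 0, "hand": 0.03}
  ]
}}

```text
time: 20.8
position: [0.4727, -0.1553, 0.0793]
ee_rot: [[0.237, -0.971, 0.0], [-0.971, -0.237, 0.0], [-0.0, -0.0, -1.0]]
contact_force: [-0.2, -0.5, -3.8]
finger_gap: 0.52
```

```bash
python3 go.py .4725 -.1561 .0715 193.7; python3 - <<'E'
from h import *
s=snap("top"); crop(s,320,160,440,280,5,"t14.png")
E
```

```text
t 20.8 pos [ 0.4727 -0.1553  0.0793] ang -166.26 tilt [ 2.e-04  1.e-04 -1.e+00] gap 0.52 F [-0.2 -0.5 -3.8] q [ -18.2   17.8  -21.5   50.6    0.  -121.9]
[0.4725, -0.1561, 0.0715, 193.7] ([0.0007, 0.0004, 0.0078], [-0.01, 0.0, 0.04])
```

View pics/t14.png

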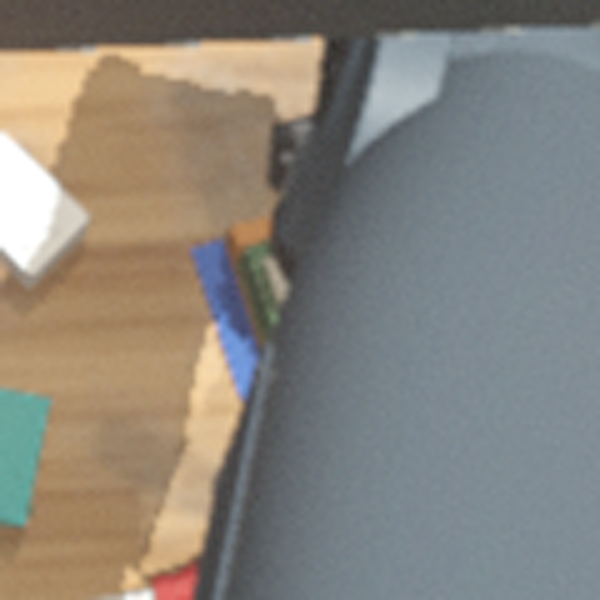

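```bash
python3 - <<'E'
from h import *
s=snap("top"); W=cloud(s)
a=np.radians(13.7); ex=np.array([np.cos(a),np.sin(a)]); ey=np.array([-np.sin(a),np.cos(a)])
c=np.array([.473,-.157])
for nm,lo,hi in(("green",.088,.112),("orange",.034,.048)):
    k=top_pts(W,(.4,.56,-.2,-.05),lo,hi); v,u=np.nonzero(k); z=np.median(W[k][:,2])
    p=np.array([ray(s,i,j,z)[:2] for i,j in zip(u,v)])-c
    y=p@ey; x=p@ex
    print(nm,len(y),z.round(4),np.percentile(y,[80,90,97,100]).round(4),np.percentile(x,[0,3,50,97,100]).round(4))
    for b in np.arange(-.04,.04,.01):
        q=(x>b)&(x<b+.01)
        if q.sum()>2: print("   ",round(b,2),y[q].max().round(4))
E
```

```text
green 78 0.0976 [0.0329 0.034  0.0348 0.035 ] [-0.0209 -0.0172  0.0029  0.0213  0.0511]
    -0.02 0.0347
    -0.01 0.0349
    0.0 0.0349
    0.01 0.035
    0.02 0.0326
orange 41 0.04 [0.0266 0.0287 0.0298 0.03  ] [-0.0221  0.0266  0.0358  0.0421  0.0425]
    0.02 0.03
    0.03 0.03
```

{"fn": "send_rows", "kwargs": {
  "steps": [
    {"tx": 0.0005, "ty": 0, "tz": 0.004, "ax": 0, "ay": 0, "az": 0, "hand": 0.03},
    {"tx": 0.0005, "ty": 0, "tz": 0.007, "ax": 0, "ay": 0, "az": 0, "hand": 0.03},
    {"tx": 0.0005, "ty": 0, "tz": 0.008, "ax": 0, "ay": 0, "az": 0, "hand": 0.03},
    {"tx": 0.0005, "ty": 0, "tz": 0.008, "ax": 0, "ay": 0, "az": 0, "hand": 0.03},
    {"tx": 0.0005, "ty": 0, "tz": 0.008, "ax": 0, "ay": 0, "az": 0, "hand": 0.03}
  ]
}}

```text
time: 21.4
position: [0.4726, -0.1563, 0.071]
ee_rot: [[0.237, -0.972, 0.0], [-0.972, -0.237, 0.0], [-0.0, -0.0, -1.0]]
contact_force: [-0.1, 0.1, -4.1]
finger_gap: 0.516
```

{"fn": "send_rows", "kwargs": {
  "steps": [
    {"tx": 0, "ty": 0, "tz": 0.001, "ax": 0, "ay": 0, "az": 0, "hand": 0.03},
    {"tx": 0, "ty": 0, "tz": 0.001, "ax": 0, "ay": 0, "az": 0, "hand": 0.03},
    {"tx": 0, "ty": 0, "tz": 0.001, "ax": 0, "ay": 0, "az": 0, "hand": 0.075},
    {"tx": 0, "ty": 0, "tz": 0.001, "ax": 0, "ay": 0, "az": 0, "hand": 0.075},
    {"tx": 0, "ty": 0, "tz": 0.001, "ax": 0, "ay": 0, "az": 0, "hand": 0.075},
    {"tx": 0, "ty": 0, "tz": 0.001, "ax": 0, "ay": 0, "az": 0, "hand": 0.075},
    {"tx": 0, "ty": 0, "tz": -0.02, "ax": 0, "ay": 0, "az": 0, "hand": 0.075},
    {"tx": 0, "ty": 0, "tz": -0.06, "ax": 0, "ay": 0, "az": 0, "hand": 0.075},
    {"tx": 0, "ty": 0, "tz": -0.09, "ax": 0, "ay": 0, "az": 0, "hand": 0.075},
    {"tx": 0, "ty": 0, "tz": -0.09, "ax": 0, "ay": 0, "az": 0, "hand": 0.075}
  ]
}}

```text
time: 22.4
position: [0.4747, -0.1569, 0.1648]
ee_rot: [[0.237, -0.972, 0.006], [-0.972, -0.237, -0.002], [0.003, -0.006, -1.0]]
contact_force: [0.1, 0.1, -0.0]
finger_gap: 0.877
```

```bash
python3 go.py .6115 -.239 .14 192.5 .6115 -.239 .14 12.5; python3 - <<'E'
from h import *
s=snap("top"); W=cloud(s);crop(s,320,160,440,280,5,"t15.png")
k=top_pts(W,(.56,.68,-.33,-.13),.007,.025); p=W[k]; print(len(p), p.mean(0) if len(p) else 0)
E
```

```text
t 22.4 pos [ 0.4747 -0.1569  0.1648] ang -166.3 tilt [ 0.0061 -0.0019 -1.    ] gap 0.877 F [ 0.1  0.1 -0. ] q [ -18.3   13.5  -13.7   62.5    0.  -122. ]
[0.6115, -0.239, 0.14, 192.5] ([0.1121, -0.1134, 0.0258], [-0.32, -0.19, 1.2])
[0.6115, -0.239, 0.14, 12.5] ([0.1121, -0.1134, 0.0258], [0.29, -0.5, -178.8])
5 [ 0.60841295 -0.19060198  0.01275539]
```

View pics/t15.png

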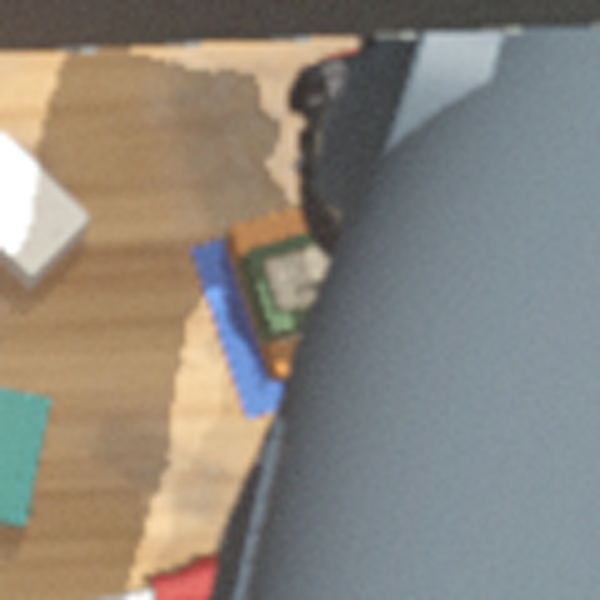

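```bash
python3 - <<'E'
import numpy as np
P=np.load("c0.npz")["P"]
for y in np.arange(-.36,-.12,.02):
    k=(P[:,1]>y)&(P[:,1]<y+.02)&(P[:,0]>.55)&(P[:,0]<.85)&(P[:,2]>.025)&(P[:,2]<.35)
    if k.sum(): i=P[k][:,0].argsort()[:8]; print(round(y,2),k.sum(),P[k][i][[0,3,7] if len(i)>7 else [0]].round(3).tolist())
E
python3 go.py .612 -.242 .14 192.7
```

```text
-0.36 93 [[0.626, -0.356, 0.056], [0.63, -0.349, 0.052], [0.634, -0.358, 0.056]]
-0.34 90 [[0.637, -0.339, 0.056], [0.646, -0.338, 0.048], [0.651, -0.331, 0.053]]
-0.32 2 [[0.77, -0.302, 0.032]]
-0.3 33 [[0.759, -0.299, 0.029], [0.765, -0.299, 0.031], [0.766, -0.295, 0.027]]
-0.28 62 [[0.76, -0.274, 0.036], [0.763, -0.262, 0.034], [0.766, -0.278, 0.046]]
-0.26 76 [[0.761, -0.26, 0.031], [0.766, -0.258, 0.043], [0.767, -0.249, 0.045]]
-0.24 57 [[0.76, -0.239, 0.043], [0.764, -0.232, 0.047], [0.767, -0.23, 0.028]]
-0.22 31 [[0.764, -0.202, 0.034], [0.765, -0.213, 0.026], [0.769, -0.206, 0.04]]
-0.2 36 [[0.765, -0.194, 0.041], [0.766, -0.185, 0.039], [0.768, -0.181, 0.026]]
-0.18 41 [[0.763, -0.168, 0.036], [0.767, -0.171, 0.038], [0.769, -0.163, 0.036]]
-0.16 64 [[0.765, -0.146, 0.03], [0.767, -0.143, 0.043], [0.769, -0.148, 0.041]]
-0.14 59 [[0.767, -0.138, 0.045], [0.769, -0.13, 0.046], [0.77, -0.14, 0.034]]
t 22.45 pos [ 0.4738 -0.1566  0.1627] ang -166.3 tilt [ 0.0038 -0.0011 -1.    ] gap 0.879 F [-0.   1.4 -0.6] q [ -18.3   13.5  -13.9   62.4    0.  -122. ]
[0.612, -0.242, 0.14, 192.7] ([0.1156, -0.114, 0.0234], [-0.2, -0.11, 1.0])
```

{"fn": "send_rows", "kwargs": {
  "steps": [
    {"tx": 0.03, "ty": -0.03, "tz": 0, "ax": 0, "ay": 0, "az": 0, "hand": 0.05},
    {"tx": 0.06, "ty": -0.06, "tz": 0, "ax": 0, "ay": 0, "az": 0.5, "hand": 0.05},
    {"tx": 0.09, "ty": -0.09, "tz": 0, "ax": 0, "ay": 0, "az": 1, "hand": 0.05},
    {"tx": 0.1165, "ty": -0.1155, "tz": 0.02, "ax": 0, "ay": 0, "az": 1, "hand": 0.05},
    {"tx": 0.1165, "ty": -0.1155, "tz": 0.06, "ax": 0, "ay": 0, "az": 1, "hand": 0.05},
    {"tx": 0.1165, "ty": -0.1155, "tz": 0.1, "ax": 0, "ay": 0, "az": 1, "hand": 0.05},
    {"tx": 0.1165, "ty": -0.1155, "tz": 0.1, "ax": 0, "ay": 0, "az": 1, "hand": 0.05},
    {"tx": 0.1165, "ty": -0.1155, "tz": 0.1, "ax": 0, "ay": 0, "az": 1, "hand": 0.05},
    {"tx": 0.1165, "ty": -0.1155, "tz": 0.1, "ax": 0, "ay": 0, "az": 1, "hand": 0.05}
  ]
}}

```text
time: 23.35
position: [0.6133, -0.2423, 0.0629]
ee_rot: [[0.22, -0.976, 0.002], [-0.976, -0.22, -0.001], [0.001, -0.002, -1.0]]
contact_force: [-0.1, -0.0, 0.5]
finger_gap: 0.586
```

```bash
python3 go.py .612 -.242 .022 192.7; python3 - <<'E'
from h import *
for n in("top","side"):
    s=snap(n); W=cloud(s)
    for t,b,lo,hi in (("green",(.40,.56,-.26,-.07),.08,.105),("orange",(.4,.55,-.26,-.07),.035,.048),("marker",(.56,.68,-.33,-.13),.007,.022)):
        k=top_pts(W,b,lo,hi); p=W[k]
        if len(p)>5: print(n,t,len(p),rectfit(p),p.mean(0).round(4))
    if n=="top": crop(s,330,150,450,270,5,"t16.png")
    else: crop(s,320,90,440,210,5,"s16.png")
E
```

```text
t 23.35 pos [ 0.6133 -0.2423  0.0629] ang -167.29 tilt [ 2.2e-03 -8.0e-04 -1.0e+00] gap 0.586 F [-0.1 -0.   0.5] q [ -21.6   32.5    0.9   58.3    0.  -124.3]
[0.612, -0.242, 0.022, 192.7] ([-0.0007, 0.0012, 0.0409], [-0.11, -0.07, 0.01])
top green 305 (array([ 472.3, -157.8]), array([45. , 68.4]), 13.2) [ 0.4772 -0.16    0.0899]
top orange 114 (array([ 507.5, -148.6]), array([15.2, 59.7]), 16.1) [ 0.5072 -0.148   0.0396]
top marker 104 (array([ 605.9, -208.5]), array([15.6, 57. ]), 13.6) [ 0.6044 -0.2065  0.0139]
side orange 20 (array([ 503. , -123.2]), array([13.6, 36.9]), 50.5) [ 0.501  -0.1227  0.0409]
side marker 27 (array([ 600.5, -193.3]), array([14.5, 35.6]), 16.8) [ 0.5994 -0.1911  0.0144]
```

View pics/t16.png

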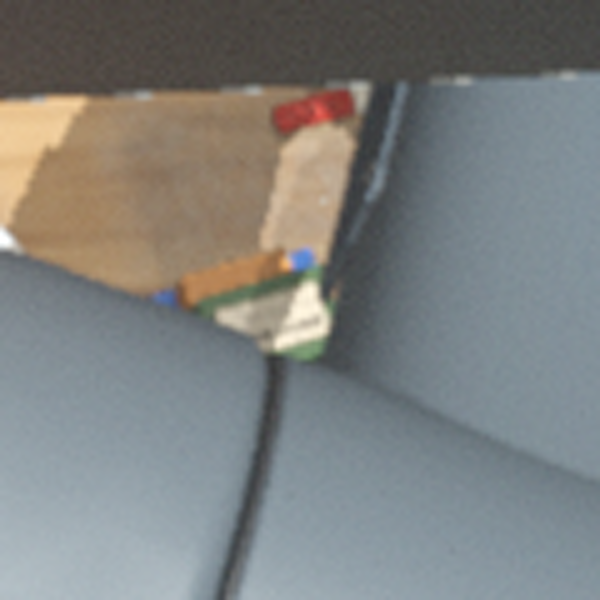

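View pics/s16.png

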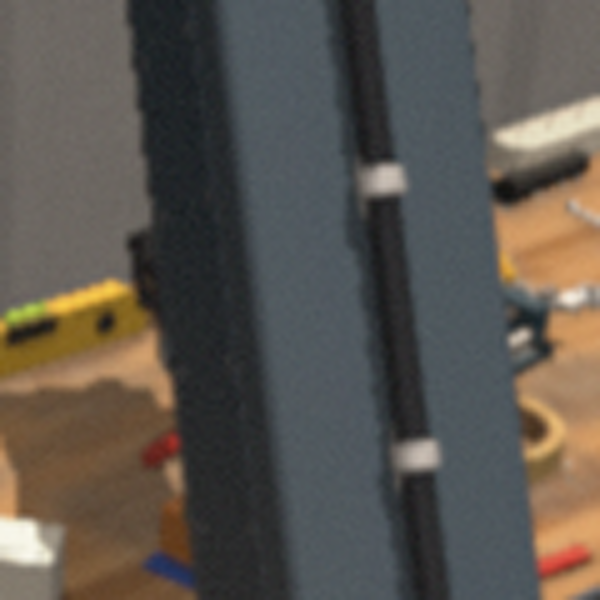

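{"fn": "send_rows", "kwargs": {
  "steps": [
    {"tx": 0, "ty": 0, "tz": 0.015, "ax": 0, "ay": 0, "az": 0, "hand": 0.05},
    {"tx": 0, "ty": 0, "tz": 0.03, "ax": 0, "ay": 0, "az": 0, "hand": 0.05},
    {"tx": 0, "ty": 0, "tz": 0.038, "ax": 0, "ay": 0, "az": 0, "hand": 0.05},
    {"tx": 0, "ty": 0, "tz": 0.038, "ax": 0, "ay": 0, "az": 0, "hand": 0.05},
    {"tx": 0, "ty": 0, "tz": 0.038, "ax": 0, "ay": 0, "az": 0, "hand": 0.005},
    {"tx": 0, "ty": 0, "tz": 0.038, "ax": 0, "ay": 0, "az": 0, "hand": 0.005},
    {"tx": 0, "ty": 0, "tz": 0.038, "ax": 0, "ay": 0, "az": 0, "hand": 0.005},
    {"tx": 0, "ty": 0, "tz": 0.038, "ax": 0, "ay": 0, "az": 0, "hand": 0.005},
    {"tx": 0, "ty": 0, "tz": 0.038, "ax": 0, "ay": 0, "az": 0, "hand": 0.005},
    {"tx": 0, "ty": 0, "tz": 0.038, "ax": 0, "ay": 0, "az": 0, "hand": 0.005}
  ],
  "force": 25
}}

```text
time: 24.45
position: [0.6129, -0.2423, 0.0241]
ee_rot: [[0.22, -0.976, 0.002], [-0.976, -0.22, -0.001], [0.001, -0.001, -1.0]]
contact_force: [-0.5, 1.0, 6.2]
finger_gap: 0.177
```

{"fn": "send_rows", "kwargs": {
  "steps": [
    {"tx": 0, "ty": 0, "tz": -0.03, "ax": 0, "ay": 0, "az": 0, "hand": 0.005},
    {"tx": 0, "ty": 0, "tz": -0.07, "ax": 0, "ay": 0, "az": 0, "hand": 0.005},
    {"tx": 0, "ty": 0, "tz": -0.11, "ax": 0, "ay": 0, "az": 0, "hand": 0.005},
    {"tx": 0, "ty": 0, "tz": -0.13, "ax": 0, "ay": 0, "az": 0, "hand": 0.005},
    {"tx": 0, "ty": 0, "tz": -0.13, "ax": 0, "ay": 0, "az": 7, "hand": 0.005},
    {"tx": 0, "ty": 0, "tz": -0.13, "ax": 0, "ay": 0, "az": 14, "hand": 0.005},
    {"tx": 0, "ty": 0, "tz": -0.13, "ax": 0, "ay": 0, "az": 21, "hand": 0.005},
    {"tx": 0, "ty": 0, "tz": -0.13, "ax": 0, "ay": 0, "az": 28, "hand": 0.005},
    {"tx": 0, "ty": 0, "tz": -0.13, "ax": 0, "ay": 0, "az": 34, "hand": 0.005},
    {"tx": 0, "ty": 0, "tz": -0.13, "ax": 0, "ay": 0, "az": 34, "hand": 0.005}
  ]
}}

```text
time: 25.45
position: [0.6123, -0.2421, 0.1531]
ee_rot: [[-0.365, -0.931, -0.0], [-0.931, 0.365, 0.0], [-0.0, 0.0, -1.0]]
contact_force: [0.6, 0.2, -0.2]
finger_gap: 0.172
```

```bash
python3 go.py .457 .093 .152 93.3; python3 - <<'E'
from h import *
for n in("top","side"):
    s=snap(n); W=cloud(s)
    if n=="top": crop(s,330,150,450,270,5,"t17.png")
    else: crop(s,320,90,440,210,5,"s17.png")
E
```

```text
t 25.45 pos [ 0.6123 -0.2421  0.1531] ang 158.62 tilt [-0.e+00  1.e-04 -1.e+00] gap 0.172 F [ 0.6  0.2 -0.2] q [-21.6  29.1   8.8  69.7   0.  -90.2]
[0.457, 0.093, 0.152, 93.3] ([-0.2554, 0.2668, 0.0011], [0.0, 0.0, 65.32])
```

View pics/t17.png

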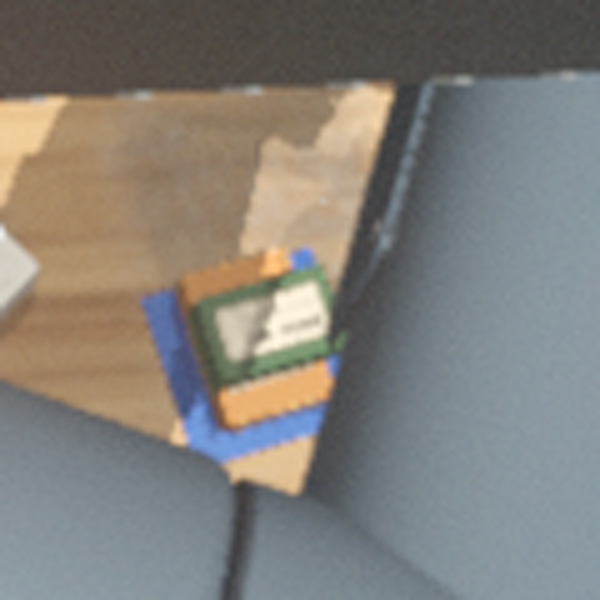

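{"fn": "send_rows", "kwargs": {
  "steps": [
    {"tx": -0.0255, "ty": 0.0267, "tz": 0, "ax": 0, "ay": 0, "az": 6.5, "hand": 0.005},
    {"tx": -0.051, "ty": 0.0534, "tz": 0, "ax": 0, "ay": 0, "az": 13, "hand": 0.005},
    {"tx": -0.0766, "ty": 0.08, "tz": 0, "ax": 0, "ay": 0, "az": 19.6, "hand": 0.005},
    {"tx": -0.102, "ty": 0.107, "tz": 0, "ax": 0, "ay": 0, "az": 26, "hand": 0.005},
    {"tx": -0.1277, "ty": 0.1334, "tz": 0, "ax": 0, "ay": 0, "az": 32.6, "hand": 0.005},
    {"tx": -0.153, "ty": 0.16, "tz": 0, "ax": 0, "ay": 0, "az": 39, "hand": 0.005},
    {"tx": -0.179, "ty": 0.187, "tz": 0, "ax": 0, "ay": 0, "az": 45.7, "hand": 0.005},
    {"tx": -0.204, "ty": 0.2134, "tz": 0, "ax": 0, "ay": 0, "az": 52, "hand": 0.005},
    {"tx": -0.23, "ty": 0.24, "tz": 0, "ax": 0, "ay": 0, "az": 58.8, "hand": 0.005},
    {"tx": -0.2554, "ty": 0.2668, "tz": 0, "ax": 0, "ay": 0, "az": 65.3, "hand": 0.005}
  ]
}}

```text
time: 26.55
position: [0.4558, 0.094, 0.1533]
ee_rot: [[-0.998, -0.057, 0.001], [-0.057, 0.998, 0.0], [-0.001, 0.0, -1.0]]
contact_force: [0.7, -0.3, -0.4]
finger_gap: 0.174
```

{"fn": "send_rows", "kwargs": {
  "steps": [
    {"tx": 0, "ty": 0, "tz": 0.03, "ax": 0, "ay": 0, "az": 0, "hand": 0.005},
    {"tx": 0, "ty": 0, "tz": 0.06, "ax": 0, "ay": 0, "az": 0, "hand": 0.005},
    {"tx": 0, "ty": 0, "tz": 0.08, "ax": 0, "ay": 0, "az": 0, "hand": 0.005},
    {"tx": 0, "ty": 0, "tz": 0.08, "ax": 0, "ay": 0, "az": 0, "hand": 0.005},
    {"tx": 0, "ty": 0, "tz": 0.08, "ax": 0, "ay": 0, "az": 0, "hand": 0.005}
  ]
}}

```text
time: 27.05
position: [0.4566, 0.0928, 0.0735]
ee_rot: [[-0.998, -0.061, -0.0], [-0.061, 0.998, 0.0], [0.0, 0.0, -1.0]]
contact_force: [0.5, -0.1, 0.4]
finger_gap: 0.175
```

```bash
python3 go.py .457 .093 .025 93.3; python3 - <<'E'
from h import *
for n in("top","side"):
    s=snap(n); W=cloud(s)
    z=robot.observe()["position"][2]
    k=top_pts(W,(.36,.56,.04,.15),z-.015,z); p=W[k]
    c=s["pixels"][k].astype(int); 
    if len(p)>5: print(n,len(p),rectfit(p),p.mean(0).round(4),np.percentile(p,[0,100],axis=0).round(3).tolist())
    if n=="top": crop(s,230,170,350,290,5,"t18.png")
    else: crop(s,240,130,360,250,5,"s18.png")
E
```

```text
t 27.05 pos [0.4566 0.0928 0.0735] ang 93.49 tilt [-4.e-04  0.e+00 -1.e+00] gap 0.175 F [ 0.5 -0.1  0.4] q [ 11.5  15.5 -26.1  48.4   0.    8. ]
[0.457, 0.093, 0.025, 93.3] ([-0.0005, 0.0001, 0.0485], [0.0, -0.02, 0.19])
side 136 (array([449.8,  95.1]), array([ 42.9, 127.8]), 81.0) [0.4357 0.0969 0.0654] [[0.386, 0.073, 0.059], [0.516, 0.117, 0.074]]
```

View pics/s18.png

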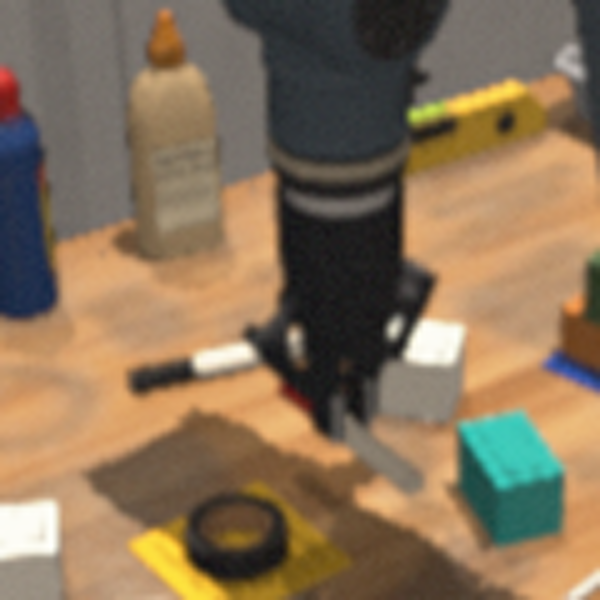

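View pics/t18.png

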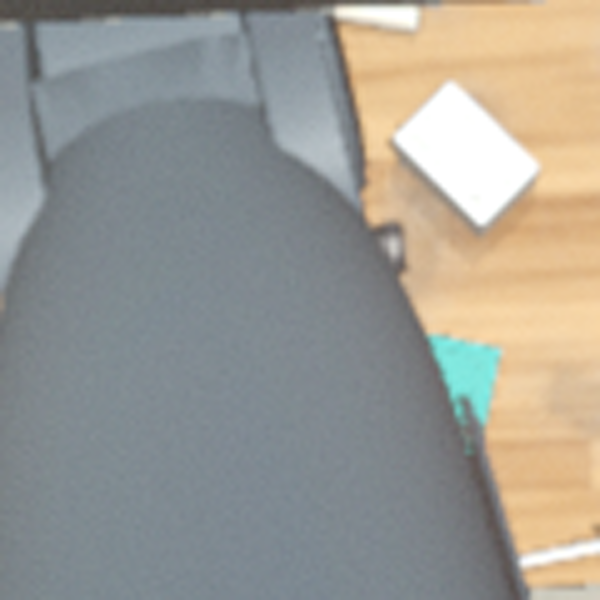

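{"fn": "send_rows", "kwargs": {
  "steps": [
    {"tx": -0.005, "ty": 0, "tz": 0.02, "ax": 0, "ay": 0, "az": 0.2, "hand": 0.005},
    {"tx": -0.005, "ty": 0, "tz": 0.038, "ax": 0, "ay": 0, "az": 0.2, "hand": 0.005},
    {"tx": -0.005, "ty": 0, "tz": 0.046, "ax": 0, "ay": 0, "az": 0.2, "hand": 0.005},
    {"tx": -0.005, "ty": 0, "tz": 0.048, "ax": 0, "ay": 0, "az": 0.2, "hand": 0.005},
    {"tx": -0.005, "ty": 0, "tz": 0.048, "ax": 0, "ay": 0, "az": 0.2, "hand": 0.005},
    {"tx": -0.005, "ty": 0, "tz": 0.048, "ax": 0, "ay": 0, "az": 0.2, "hand": 0.005}
  ]
}}

```text
time: 27.75
position: [0.4621, 0.0932, 0.0259]
ee_rot: [[-0.998, -0.056, 0.001], [-0.056, 0.998, 0.0], [-0.001, 0.0, -1.0]]
contact_force: [0.1, 0.4, -1.2]
finger_gap: 0.175
```

```bash
python3 go.py .462 .093 .024 93.3; python3 - <<'E'
from h import *
s=snap("side"); crop(s,250,160,350,260,6,"s19.png")
W=cloud(s); k=top_pts(W,(.36,.445,.05,.122),.008,.022); p=W[k]; print(len(p),rectfit(p),p.mean(0),p.min(0),p.max(0))
E
```

```text
t 27.75 pos [0.4621 0.0932 0.0259] ang 93.21 tilt [ 1.2e-03  3.0e-04 -1.0e+00] gap 0.175 F [ 0.1  0.4 -1.2] q [ 11.4  19.4 -29.2  41.3   0.    8.2]
[0.462, 0.093, 0.024, 93.3] ([0.0001, -0.0002, 0.0019], [0.02, 0.07, -0.09])
76 (array([417.3,  94. ]), array([54. , 16.8]), 2.1) [0.41580214 0.09581783 0.01575928] [0.39036356 0.08529873 0.00818066] [0.44409971 0.10320788 0.02185972]
```

View pics/s19.png

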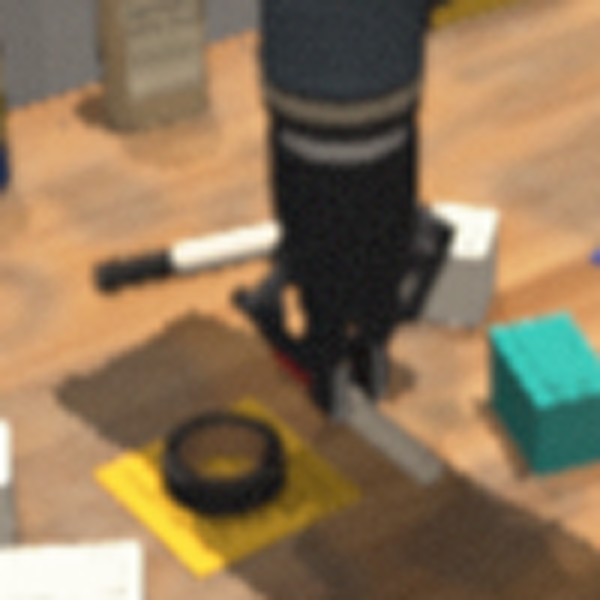

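{"fn": "send_rows", "kwargs": {
  "steps": [
    {"tx": 0, "ty": 0, "tz": 0.0012, "ax": 0, "ay": 0, "az": 0, "hand": 0.005},
    {"tx": 0, "ty": 0, "tz": 0.0012, "ax": 0, "ay": 0, "az": 0, "hand": 0.005},
    {"tx": 0, "ty": 0, "tz": 0.0012, "ax": 0, "ay": 0, "az": 0, "hand": 0.03},
    {"tx": 0, "ty": 0, "tz": 0.0012, "ax": 0, "ay": 0, "az": 0, "hand": 0.03},
    {"tx": 0, "ty": 0, "tz": 0.0012, "ax": 0, "ay": 0, "az": 0, "hand": 0.03},
    {"tx": 0, "ty": 0, "tz": 0.0012, "ax": 0, "ay": 0, "az": 0, "hand": 0.03},
    {"tx": 0, "ty": 0, "tz": -0.02, "ax": 0, "ay": 0, "az": 0, "hand": 0.03},
    {"tx": 0, "ty": 0, "tz": -0.06, "ax": 0, "ay": 0, "az": 0, "hand": 0.03},
    {"tx": 0, "ty": 0, "tz": -0.1, "ax": 0, "ay": 0, "az": 0, "hand": 0.03},
    {"tx": 0, "ty": 0, "tz": -0.14, "ax": 0, "ay": 0, "az": 0, "hand": 0.03}
  ]
}}

```text
time: 28.8
position: [0.4611, 0.093, 0.1665]
ee_rot: [[-0.998, -0.056, -0.0], [-0.056, 0.998, -0.0], [0.0, 0.0, -1.0]]
contact_force: [1.8, 0.8, 0.4]
finger_gap: 0.352
```

```bash
python3 go.py .13 -.45 .24 -75; python3 - <<'E'
from h import *
s=snap("side"); crop(s,220,150,350,270,6,"s20.png")
W=cloud(s); k=top_pts(W,(.36,.56,.05,.122),.006,.022); p=W[k]; print(len(p),rectfit(p),p.mean(0),p.min(0),p.max(0))
E
```

```text
t 28.8 pos [0.4611 0.093  0.1665] ang 93.2 tilt [-4.e-04 -0.e+00 -1.e+00] gap 0.352 F [1.8 0.8 0.4] q [ 11.4  10.9 -16.8  62.3   0.    8.2]
[0.13, -0.45, 0.24, -75.0] ([0.361, -0.5237, -0.0733], [-0.04, -0.0, 168.2])
170 (array([455.2,  96.6]), array([132.3,  17.4]), 4.1) [0.45202378 0.09791893 0.01402487] [0.38923493 0.08354419 0.00637267] [0.52085631 0.10614262 0.02098841]
```

View pics/s20.png

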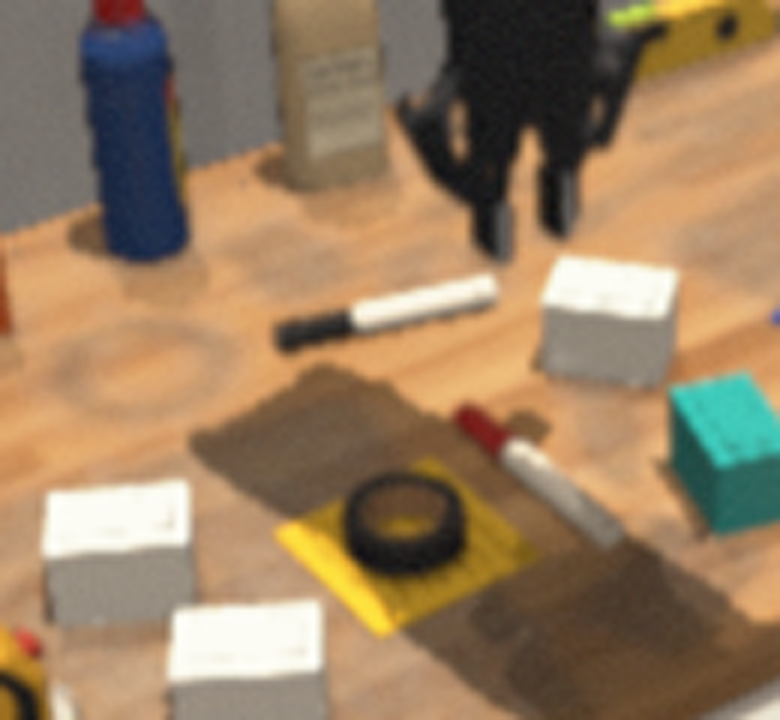

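{"fn": "send_rows", "kwargs": {
  "steps": [
    {"tx": 0.025, "ty": -0.035, "tz": -0.03, "ax": 0, "ay": 0, "az": 0, "hand": 0.03},
    {"tx": 0.05, "ty": -0.073, "tz": -0.07, "ax": 0, "ay": 0, "az": 0, "hand": 0.03},
    {"tx": 0.075, "ty": -0.11, "tz": -0.07, "ax": 0, "ay": 0, "az": 0, "hand": 0.03},
    {"tx": 0.1, "ty": -0.147, "tz": -0.07, "ax": 0, "ay": 0, "az": 0, "hand": 0.03},
    {"tx": 0.125, "ty": -0.183, "tz": -0.07, "ax": 0, "ay": 0, "az": 0, "hand": 0.03},
    {"tx": 0.15, "ty": -0.22, "tz": -0.07, "ax": 0, "ay": 0, "az": 0, "hand": 0.03},
    {"tx": 0.175, "ty": -0.257, "tz": -0.07, "ax": 0, "ay": 0, "az": 0, "hand": 0.03},
    {"tx": 0.2, "ty": -0.293, "tz": -0.07, "ax": 0, "ay": 0, "az": 0, "hand": 0.03},
    {"tx": 0.225, "ty": -0.33, "tz": -0.07, "ax": 0, "ay": 0, "az": 0, "hand": 0.03},
    {"tx": 0.25, "ty": -0.366, "tz": -0.07, "ax": 0, "ay": 0, "az": 0, "hand": 0.03}
  ]
}}

```text
time: 29.85
position: [0.2311, -0.2877, 0.2352]
ee_rot: [[-0.998, -0.056, 0.001], [-0.056, 0.998, -0.001], [-0.001, -0.001, -1.0]]
contact_force: [1.4, -0.2, 0.3]
finger_gap: 0.349
```

{"fn": "send_rows", "kwargs": {
  "steps": [
    {"tx": 0.025, "ty": -0.035, "tz": 0, "ax": 0, "ay": 0, "az": 0, "hand": 0.03},
    {"tx": 0.05, "ty": -0.073, "tz": 0, "ax": 0, "ay": 0, "az": 0, "hand": 0.03},
    {"tx": 0.075, "ty": -0.11, "tz": 0, "ax": 0, "ay": 0, "az": 0, "hand": 0.03},
    {"tx": 0.1, "ty": -0.147, "tz": 0, "ax": 0, "ay": 0, "az": 0, "hand": 0.03},
    {"tx": 0.11, "ty": -0.16, "tz": 0, "ax": 0, "ay": 0, "az": 0, "hand": 0.03},
    {"tx": 0.11, "ty": -0.16, "tz": 0, "ax": 0, "ay": 0, "az": 0, "hand": 0.03},
    {"tx": 0.11, "ty": -0.16, "tz": 0, "ax": 0, "ay": 0, "az": 0, "hand": 0.03}
  ]
}}

```text
time: 30.55
position: [0.1316, -0.4514, 0.2347]
ee_rot: [[-0.998, -0.055, -0.0], [-0.055, 0.998, 0.002], [0.0, 0.002, -1.0]]
contact_force: [-0.5, 0.5, -0.4]
finger_gap: 0.355
```

```bash
python3 go.py; python3 - <<'E'
from h import *
for n in("top","side"):
    s=snap(n); W=cloud(s)
    hsv=cv2.cvtColor(s["pixels"],cv2.COLOR_RGB2HSV).astype(int); H,S=hsv[...,0],hsv[...,1]
    for t,b,ck in (("blue",(.38,.56,-.26,-.06),(H>100)&(H<130)&(S>70)),("yellow",(.36,.54,.11,.27),(H>20)&(H<35)&(S>(95 if n=="top" else 140)))):
        k=top_pts(W,b,-.01,.012)&ck; v,u=np.nonzero(k)
        if len(v)<10: continue
        p=np.array([ray(s,a,c,.003) for a,c in zip(u,v)]); print(n,t,len(p),rectfit(p))
    for t,b,lo,hi in (("green",(.40,.56,-.26,-.07),.08,.105),("orange",(.4,.55,-.26,-.07),.035,.048),("marker",(.36,.56,.05,.122),.006,.022),("tape",(.37,.53,.125,.24),.016,.03),("bm",(.57,.7,-.01,.17),.008,.022),("maskt",(.38,.55,-.5,-.33),.016,.03),("meas",(.38,.5,.34,.47),.03,.075)):
        k=top_pts(W,b,lo,hi); p=W[k]
        if len(p)>5: print(n,t,len(p),rectfit(p),p.mean(0).round(4))
    if n=="top": crop(s,140,150,500,300,2.2,"t21.png")
    else: crop(s,170,130,470,290,2.6,"s21.png")
E
```

```text
t 30.55 pos [ 0.1316 -0.4514  0.2347] ang 93.17 tilt [-1.0e-04  1.5e-03 -1.0e+00] gap 0.355 F [-0.5  0.5 -0.4] q [-73.8   8.6  -9.2  72.2   0.  -76.9]
top blue 294 (array([ 467.9, -161.4]), array([96.1, 96.1]), 14.6)
top yellow 1043 (array([452.6, 173.5]), array([102.3, 101.8]), 3.0)
top green 478 (array([ 472.2, -157.7]), array([45.3, 68.4]), 13.7) [ 0.4715 -0.1571  0.0899]
top orange 291 (array([ 472.6, -155.1]), array([85.4, 64. ]), 15.3) [ 0.4684 -0.1574  0.0399]
top marker 283 (array([456.5,  92.9]), array([129.8,  16.2]), 3.4) [0.4557 0.0926 0.0135]
top tape 292 (array([454.4, 173.6]), array([62.3, 60.7]), 87.7) [0.4538 0.1742 0.0207]
top bm 56 (array([610.7,  47.3]), array([56.4, 11. ]), 86.2) [0.6119 0.0398 0.0129]
top maskt 485 (array([ 497.1, -422.2]), array([ 97.7, 159.7]), 65.3) [ 0.4725 -0.4104  0.0221]
top meas 504 (array([451.2, 391.7]), array([ 55.9, 130.7]), 21.1) [0.4421 0.4084 0.0573]
side blue 72 (array([ 461.2, -117.3]), array([86.1, 16.8]), 15.2)
side yellow 321 (array([451.3, 177.7]), array([96. , 99.5]), 2.7)
side green 188 (array([ 472.7, -154.5]), array([48. , 72.5]), 15.3) [ 0.4686 -0.1484  0.0901]
side orange 88 (array([ 471.3, -137.6]), array([84.8, 39.2]), 16.7) [ 0.4636 -0.1331  0.0411]
side marker 171 (array([457.3,  82.6]), array([132.3,  45.3]), 3.3) [0.4515 0.0977 0.0142]
side tape 203 (array([453.9, 177.4]), array([64.4, 63.1]), 6.2) [0.4527 0.1778 0.0216]
side bm 153 (array([626.3,  85.3]), array([130.6,  22.1]), 75.7) [0.6237 0.0869 0.0138]
side meas 534 (array([450.6, 393.8]), array([ 59.3, 131.9]), 20.9) [0.4361 0.4187 0.0533]
```

View pics/t21.png

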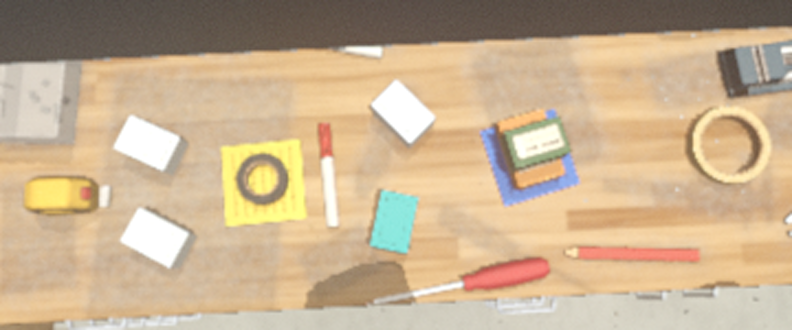

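View pics/s21.png

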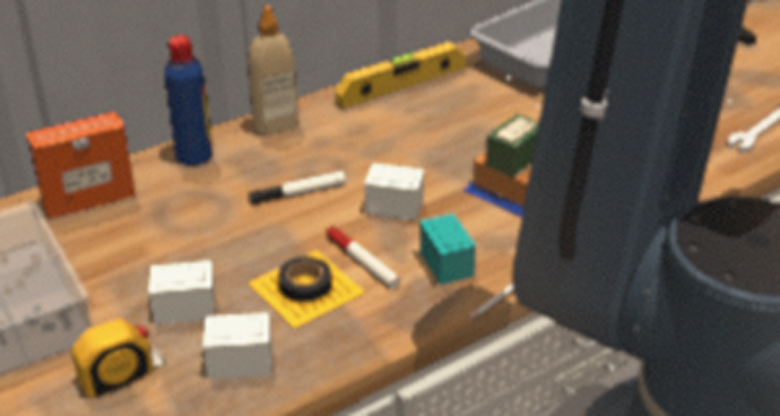

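```bash
python3 -c "
from workcell import robot
print(robot.close_job())"
```

```text
the job is handed in; nothing more can be done
None
```

I handed the job in at about 31 s on the robot clock. Everything was set out as asked and the arm was parked clear. All the last checks came out within the limits.

Final readings, from the top camera unless noted:

| Item | Measured | Limit |
|---|---|---|
| Orange box to blue pad centre | about 7 mm off, angle within 1° | 15 mm, 0.2 rad |
| Green box to orange box centre | about 1 mm off, angle within 1°, top at 0.090 m (sitting on the orange box) | 12 mm, 0.2 rad |
| Black tape to yellow pad centre | about 2 mm off | 15 mm |
| Red marker beside yellow pad | gap about 23 mm, level within 1 mm, parallel within 1° | gap 10–40 mm, 15 mm, 0.2 rad |

- **Orange box:** this is the loosest placement. It was gripped a few millimetres off centre along its length. I left it rather than risk gripping it again.
- **Camera disagreement:** the two cameras differed by about 4 mm in y at the yellow pad, so I compared each object with its target in the same picture. The side camera saw the blue-pad stack only in part.
- **Things to leave:** the black-capped marker read the same as at the start. The masking tape and tape measure looked unmoved in the pictures.

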